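# Clear the punched panel, cap the antenna sockets and zero the field meter

## Robot

A 6-joint arm with a two-finger parallel gripper is mounted at the origin on the work surface. World frame = base frame: x ahead of the robot, y to its left, z up, the work surface at z = 0. Lengths are in m, angles in rad, forces in N, time in s.
With the tool pointing down it reaches from about 0.35 to 0.775 m from the base axis. Payload 5.5 kg.
Tool frame: the origin (TCP) lies on the centre line of the jaws, within the pads' length; the fingertips stand 11 mm ahead of it and the grasp point (between the pads) lies 8 mm behind it (env.nose_length is the distance from the TCP to the fingertips, in m); x points along the fingers, z is the direction in which the jaws open and shut, and the axes are right-handed (so a half turn about x gives the same grasp; the last joint's range is limited). The gripper opens to 85 mm and grips with 20 to 120 N. Pads are 22 mm wide; open, the fingers measure 114 mm over their backs; the gripper's body (76 mm by 85 mm) begins 54 mm behind the grasp point. The pads swing forward as they close: fully open they stand 13 mm farther back than shut.
Start: joints at [-1.358, 0.313, 0.046, 1.304, 0, 1.431], TCP at [0.199, -0.54, 0.212] pointing down, gripper open.
Joint ranges: [-2.76, 2.76], [-0.86, 1.69], [-1.03, 1.26], [-2.2, 2.34], [-1.47, 1.5], [-3.14, 3.14]. Speed limits (rad/s): [2.57, 2.57, 3.14, 3.14, 3.14, 3.14].

## Interface

Orientations are given as a unit quaternion [w, x, y, z].
In Python, from workcell import env gives the robot as it stands. The module is installed in compiled form; this text tells all that it offers.
- The arm moves only by the tool step_arm, never from a script. Its argument "moves" is a list that holds one entry, the list of rows, each a list of 7 numbers: the turn, a rotation vector about the tool's x, y, z in rad, then the shift along the tool's x, y, z in m, then the opening, from 0 (shut) to 1 (fully open). In form: [[[rx, ry, rz, tx, ty, tz, grip], ...]]. A call has 1 to 12 rows; each row is the pose to reach, as a shift and turn from the pose measured when the call began, along the tool's axes at that moment; what a row does not reach only later rows make up. A row lasts 1/10 s, in which the tool goes at most 50 mm and 8.59 degrees, less where a joint would pass 70% of its speed; a pose out of reach is approached as far as the arm can. A call with a gripper value outside its range is refused whole. The fingers move at their own pace and stop on an object; "force" is the grip in N (left out, the last holds). Time passes only in rows, so rows that repeat a pose let the fingers close. It gives the time, the measured TCP pose, the force and the opening at its end, in the units of the state.
- env.get_state(): the state, without advancing time (a new reading comes with each control period).
- env.read_camera(name): name is "scene" or "top" or "wrist"; returns (picture, depth): 384x512x3 uint8, red, green, blue; 384x512 float32, m along the optical axis (not along the pixel's ray), 0 where there is no reading.
- env.get_calibration(name): a dict with "mtx" (3x3 intrinsics, pixels), "camera_from_world" (4x4, takes a point from world to camera coordinates); the wrist camera has in their place "T_tool_cam" (4x4, takes a point from camera to tool coordinates, whose origin is the TCP and whose axes are the tool frame's). Camera axes: x right, y down, z forward; pixel columns grow to the right and rows downward; lengths in m; the calibration is good to about 2 mm. The wrist camera is an equidistant fisheye: a pixel r from the principal point sees the ray r / f radians off the axis. A picture is of the moment at which its call begins: read the wrist's pose just before it. get_calibration takes no time and is no camera call.
- env.hand_in(): hands the job in, once; it reports no verdict.
Trained networks look in the newest picture that a camera, given by its name, has taken for a name from the list of things; names that differ only in an ending like _2 or _b are one class to them, and where a whole thing is asked for, a point or a joint stands for the part that bears it (a point fixed in the world has none). Each returns a list of dicts, best first, with "confidence" (0 to 1); they miss things now and then, are a little off and sometimes report something else, mostly with a low value. They report only what shows in the picture. A call takes as long as a camera call. They do not tell look-alikes from the thing itself.
- env.boxes_of(camera, thing): "uv" ([column, row] in pixels, amid what is visible of it).
- env.silhouettes(camera, thing): "mask" (384x512 bool, what is visible of it) and "uv" ([column, row] in pixels, amid what is visible of it).
The state is a dict: "clock": time; "joint_pos": joint angles; "qvel": joint speeds; "tau": joint torques, N m; "tcp_pos": TCP position; "orientation": TCP orientation; "wrist_force": force on the tool from outside, world axes, zero at the start; "ft_torque": the same for the moment, N m; "finger_gap": finger opening in m.
Only numpy, scipy, OpenCV 4.12 (cv2) and the standard library are available. Lean on these libraries where they do the work, as an engineer would, in place of code of your own. Each camera call takes 0.05 s, during which the arm holds its last target.

## Task

Get the radio desk ready for measuring. First push all the loose steel slugs off the white panel into its yellow catch tray with the orange-handled scraper block, never touching a slug with the fingers, and set the scraper back down flat on the rubber mat. Then screw the red, the blue and the yellow antenna cap fully home (clockwise), and only after that turn the meter's bezel until its red pointer rests on the green zero mark; leave everything else on the desk where it is.

Things in the scene. Friction and masses are not known exactly. Their poses are not given: they have to be found in the camera images.
- panel: fixed grey chassis; white top at z = 50 mm spans x 0 to 190, y -80 to 80 mm, with a blue rim 8 mm high, 10 mm thick along both sides and the far end; open at x = 0, where a yellow catch tray joins on (x -100 to 0, 190 mm wide, walls 34 mm high, floor 3 mm). Origin on the desk (z = 0) below the middle of the open edge; x points from the tray to the closed end
- mat: black rubber mat, fixed to the desk, 160 mm (x) by 120 mm (y), 4 mm thick; origin at the centre of its underside
- scraper: scraper block: black base 100 mm (x, the blade's length) by 48 mm (y), 14 mm high, with an orange grip ridge on top 80 mm (x) by 24 mm (y, the width to grasp) reaching from 14 to 52 mm high; 150 g; origin at the centre of its underside, z up
- cap_a_top (a point): centre of the top face of the red screw cap, a knurled cylinder 40 mm across and 34 mm high over a brass collar (52 mm across) on a grey box module 90 mm square and 38 mm high (fixed). A white line on the cap's top points along the point's x axis
- cap_a (a joint): turn of the red cap: 0 = fully home (its white line then points to the white mark on the module), positive = unscrewed, counter-clockwise seen from above; the stop is at 0; the cap sinks 1.5 mm per rad as it is screwed on clockwise
- cap_b_top (a point): centre of the top face of the blue screw cap, otherwise like the red one, on its own module
- cap_b (a joint): turn of the blue cap, as for the red one
- cap_c_top (a point): centre of the top face of the yellow screw cap, otherwise like the red one, on its own module
- cap_c (a joint): turn of the yellow cap, as for the red one
- meter: field meter, fixed: black box 120 mm square, 38 mm high, with a round white scale (112 mm across, top at 41 mm); the zero mark is a green bar 8 mm wide on the scale's edge in the direction of the body's x axis; origin at the centre of its underside
- bezel_top (a point): centre of the top face of the meter's bezel, a grey knurled knob 50 mm across and 32 mm high, starting 2 mm above the scale; a red pointer fixed to it runs over the scale and along its top, along the point's x axis
- bezel (a joint): turn of the bezel: 0 = the red pointer on the green zero mark, positive = pointer counter-clockwise of it seen from above; it turns freely past zero (range -0.9 to 2.8) and stays where it is left
- slug0: round dark steel punching slug, 23 mm across, 5 mm thick, origin at the centre of its underside; may be absent
- slug1: square dark steel punching slug, 21 mm square, 5 mm thick, origin at the centre of its underside; may be absent
- slug2: round dark steel punching slug, 23 mm across, 5 mm thick, origin at the centre of its underside; may be absent
- slug3: square dark steel punching slug, 21 mm square, 5 mm thick, origin at the centre of its underside; may be absent
- slug4: round dark steel punching slug, 23 mm across, 5 mm thick, origin at the centre of its underside; may be absent
- adaptor: bystander to be left alone: small brass adaptor standing upright, 26 mm across, 28 mm high; origin at the centre of its underside
- driver: bystander to be left alone: screwdriver lying down, 160 mm long, yellow handle; origin at the centre of its underside
- tape: bystander to be left alone: roll of black tape lying flat, 76 mm across, 20 mm high; origin at the centre of its underside
- handset: bystander to be left alone: black two-way handset lying flat, 55 by 115 mm, 34 mm high; origin at the centre of its underside
- mug: bystander to be left alone: blue mug, 76 mm across, 72 mm high; origin at the centre of its underside
- battery: bystander to be left alone: grey battery pack with an orange band, 50 by 75 mm, 26 mm high; origin at the centre of its underside
Mind the look-alikes: they are no part of the job. Leave any brown look-alike of the meter alone.

How it is judged:
By the outcome, as a careful person would: the job done as asked, in the order asked, and still so for the second after the job is handed in, with the robot touching nothing.
Of slug0, slug1, slug2, slug3, slug4 only 3 to 5 are there at a start; the rules pass over those that are not, and their reading is None.
At some moment in a run one of scraper may be knocked a few centimetres aside while the robot is not near it.
Once in a run the grip may slacken for a moment while it holds something.
It also fails if it takes over 192 s, if anything falls off the work surface, if the arm or the gripper's body presses on something with over 40 N, if the wrist force passes 120 N, or if a joint passes its speed limit or range.

## Working session

There is one attempt and no reset: what is moved stays moved. The work goes in short steps, Python scripts to look and compute and a tool call to move; the robot and the scene stay as the last step left them, time stands still between calls to the robot, and variables do not carry over. Pictures are saved under pics/ and viewed, and the job is handed in when it is done.

Besides the shell and the picture viewer there is one more tool, called after "Call:" as name([rows], argument=value, ...), one row to a line, values as JSON. step_arm: Moves the arm, as the interface text tells. Its arguments: {"type":"object","properties":{"moves":{"type":"array","items":{"type":"array","items":{"type":"array","items":{"type":"number"}}}},"force":{"type":"number"}},"required":["moves"]}

```bash
ls; mkdir -p pics; cat > h.py <<'E'
import numpy as np, cv2
from workcell import env
from scipy.spatial.transform import Rotation as R
def save(n,img): cv2.imwrite(f'pics/{n}.png',img[:,:,::-1])
def pose():
    s=env.get_state(); q=s['orientation']; return np.array(s['tcp_pos']),R.from_quat([q[1],q[2],q[3],q[0]])
def cloud(cam,d):
    c=env.get_calibration(cam);K=np.array(c['mtx']);T=np.linalg.inv(np.array(c['camera_from_world']))
    v,u=np.mgrid[:384,:512]
    P=np.stack([(u-K[0,2])/K[0,0]*d,(v-K[1,2])/K[1,1]*d,d],-1)
    return P@T[:3,:3].T+T[:3,3]
E
python3 - <<'E'
from h import *
s=env.get_state();print(s)
for c in('scene','top','wrist'):
    im,d=env.read_camera(c);save(c+'0',im);np.save(c+'0d.npy',d);np.save(c+'0.npy',im)
    print(c,env.get_calibration(c))
E
```

```text
pics
{'clock': 0.0, 'joint_pos': array([-1.35762081e+00,  3.14019822e-01,  4.49864240e-02,  1.30355778e+00,
       -6.39757962e-06,  1.43122535e+00]), 'qvel': array([ 1.05175286e-03, -6.55566134e-04, -5.95643702e-05,  5.49275024e-04,
        5.08905354e-05, -3.68850273e-04]), 'tau': array([-1.42225759e-03, -4.80629826e+01,  2.98531258e+01,  1.94024836e-02,
       -1.37001266e-04, -6.52735039e-07]), 'tcp_pos': array([ 0.19854181, -0.53907726,  0.21110086]), 'orientation': array([ 0.57950669,  0.40494322,  0.58043961, -0.40408273]), 'wrist_force': array([ 0.63114874,  0.03491775, -1.30855009]), 'ft_torque': array([-0.05675356,  0.01433   ,  0.02528606]), 'finger_gap': 0.0854085174495244}
scene {'mtx': array([[359.0172313 ,   0.        , 254.09340103],
       [  0.        , 359.0172313 , 188.39969821],
       [  0.        ,   0.        ,   1.        ]]), 'camera_from_world': array([[-0.75364992,  0.65700269,  0.01895427,  0.43511874],
       [ 0.44226873,  0.52823864, -0.72481881, -0.14637528],
       [-0.48622028, -0.53787676, -0.68867875,  1.31401373],
       [ 0.        ,  0.        
[... 289 characters left out ...]
0.98733416, -0.01815476, -0.15761239,  0.5394721 ],
       [ 0.15724855,  0.01998417, -0.98735684,  1.10171899],
       [ 0.        ,  0.        ,  0.        ,  1.        ]])}
wrist {'mtx': array([[297.31863964,   0.        , 254.77587388],
       [  0.        , 297.31863964, 191.05970007],
       [  0.        ,   0.        ,   1.        ]]), 'T_tool_cam': array([[-1.33090690e-04, -3.11911488e-01,  9.50111155e-01,
        -1.61445522e-01],
       [ 1.03734375e-03, -9.50110695e-01, -3.11911191e-01,
         8.09138035e-02],
       [ 9.99999453e-01,  9.44079391e-04,  4.50010319e-04,
        -1.21763899e-03],
       [ 0.00000000e+00,  0.00000000e+00,  0.00000000e+00,
         1.00000000e+00]])}
```

View pics/top0.png

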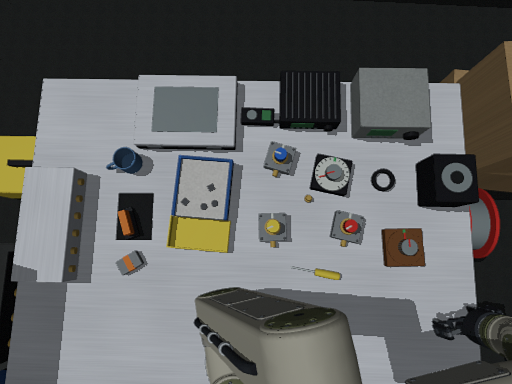

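View pics/scene0.png

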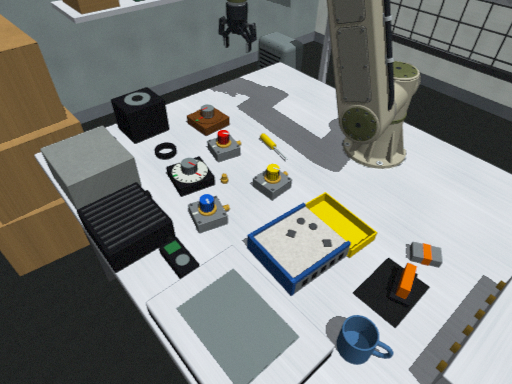

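View pics/wrist0.png

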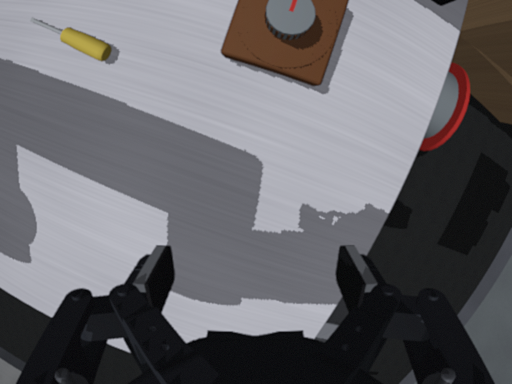

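The top view shows 4 slugs on the panel at about (211,187), (185,201), (204,206) and (214,204). The scraper is on the mat at (127,222), and the caps are at (281,155), (273,227) and (351,226). The meter is at (332,174), with the brown decoy at (405,247). Next I'll measure these.

```bash
python3 - <<'E'
from h import *
im=np.load('top0.npy');d=np.load('top0d.npy');P=cloud('top',d)
np.save('P.npy',P)
a=cv2.resize(im[140:260,100:260],None,fx=5,fy=5,interpolation=cv2.INTER_CUBIC);save('crA',a)
a=cv2.resize(im[130:280,250:400],None,fx=4,fy=4,interpolation=cv2.INTER_CUBIC);save('crB',a)
for t in ['panel','mat','scraper','cap_a_top','cap_b_top','cap_c_top','cap_a','cap_b','cap_c','meter','bezel_top','slug0','slug1','adaptor','driver','battery','mug','tape','handset']:
    r=env.silhouettes('top',t)
    for o in r[:5]:
        m=o['mask']&(d>0);p=P[m]
        c=np.median(p,0); 
        (cx,cy),sz,an=cv2.minAreaRect((p[:,:2]*1000).astype(np.float32))
        print(t,round(o['confidence'],2),np.round(o['uv']),m.sum(),'med',c.round(3),'rect',round(cx),round(cy),np.round(sz),round(an),'z',np.percentile(p[:,2],[2,98]).round(3))
E
```

```text
panel 0.82 [203. 203.] 5389 med [0.488 0.146 0.048] rect 503 148 [208. 323.] 86 z [-0.001  0.059]
panel 0.3 [259. 115.] 624 med [ 0.801 -0.038  0.033] rect 814 -41 [127.  73.] 88 z [-0.     0.038]
mat 0.82 [136. 211.] 1238 med [0.47  0.358 0.003] rect 453 377 [156. 129.] 1 z [-0.002  0.015]
mat 0.41 [331. 168.] 252 med [ 0.6   -0.282  0.074] rect 604 -283 [56. 51.] 38 z [0.038 0.079]
scraper 0.76 [131. 221.] 430 med [0.428 0.379 0.037] rect 429 381 [100.  45.] 7 z [0.009 0.058]
cap_a_top 0.43 [348. 228.] 157 med [ 0.431 -0.331  0.082] rect 431 -333 [39. 39.] 65 z [0.058 0.087]
cap_b_top 0.45 [281. 155.] 113 med [ 0.652 -0.112  0.081] rect 655 -112 [34. 33.] 1 z [0.049 0.084]
cap_c_top 0.65 [271. 227.] 118 med [ 0.423 -0.089  0.081] rect 424 -91 [37. 34.] 1 z [0.075 0.086]
cap_a 0.74 [351. 224.] 148 med [ 0.431 -0.33   0.082] rect 432 -332 [37. 38.] 2 z [0.06  0.087]
cap_a 0.62 [276. 226.] 118 med [ 0.424 -0.089  0.081] rect 425 -89 [35. 36.] 65 z [0.075 0.086]
cap_b 0.74 [351. 224.] 148 med [ 0.431 -0.33   0.082] rect 432 -332 [37. 38.] 2 z [0.06  0.087]
cap_b 0.62 [276. 226.] 118 me
[... 1400 characters left out ...]
 [0.009 0.031]
adaptor 0.53 [129. 224.] 472 med [0.428 0.38  0.033] rect 429 387 [100.  49.] 19 z [0.007 0.058]
driver 0.82 [328. 274.] 207 med [ 0.278 -0.266  0.022] rect 285 -233 [153.  26.] 77 z [0.002 0.029]
battery 0.97 [129. 262.] 348 med [0.301 0.369 0.025] rect 299 372 [49. 73.] 35 z [0.014 0.03 ]
mug 0.91 [124. 161.] 621 med [0.636 0.411 0.032] rect 638 416 [112.  73.] 84 z [-0.     0.073]
tape 0.54 [388. 175.] 286 med [ 0.592 -0.462  0.019] rect 594 -464 [74. 85.] 28 z [-0.001  0.024]
tape 0.54 [331. 172.] 1451 med [ 0.597 -0.279  0.04 ] rect 609 -290 [132. 134.] 79 z [-0.001  0.077]
handset 0.66 [263. 116.] 599 med [ 0.8   -0.035  0.033] rect 812 -43 [129.  70.] 88 z [0.007 0.038]
```

View pics/crA.png

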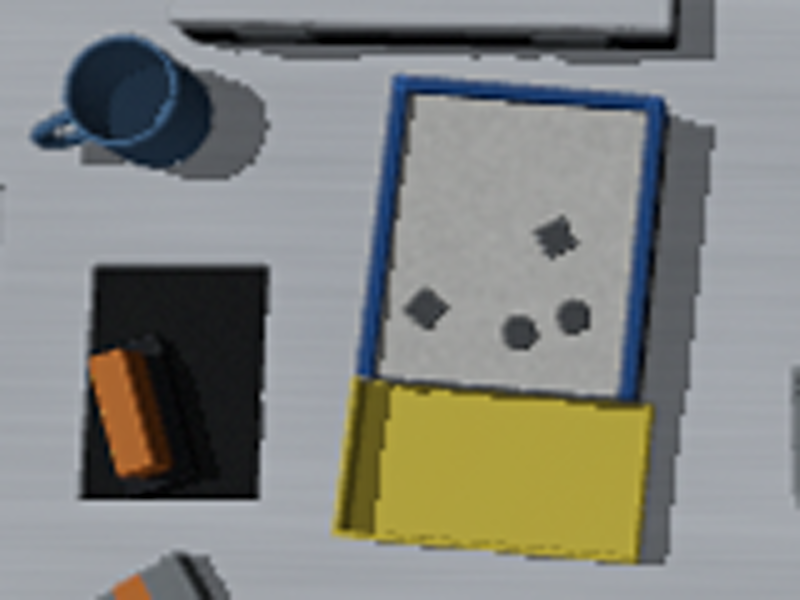

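View pics/crB.png

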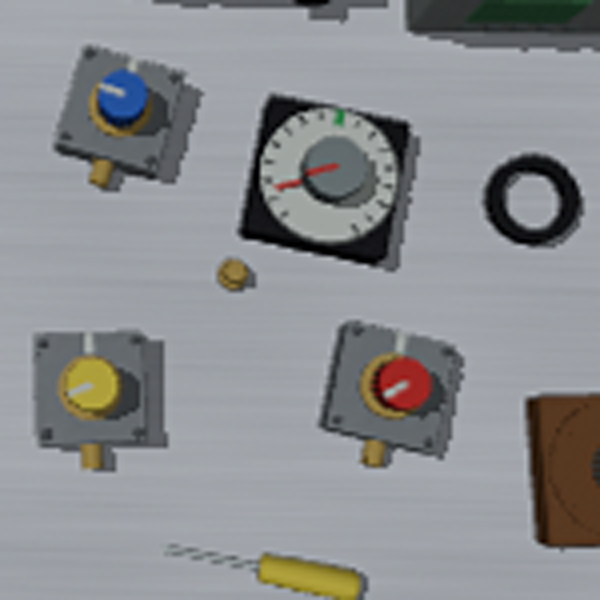

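```bash
cat > fit.py <<'E'
from h import *
def rect(p):
    (cx,cy),sz,an=cv2.minAreaRect((p[:,:2]*1000).astype(np.float32)); return np.round([cx,cy,*sz,an],1)
def hsv(im): return cv2.cvtColor(im,cv2.COLOR_RGB2HSV).astype(int)
E
python3 - <<'E'
from fit import *
for cam in('top','scene'):
    im=np.load(cam+'0.npy');d=np.load(cam+'0d.npy');P=cloud(cam,d);h=hsv(im);H,S,V=h[...,0],h[...,1],h[...,2]
    X,Y,Z=P[...,0],P[...,1],P[...,2]; ok=d>0
    reg=lambda x,y,r: ok&(np.hypot(X-x,Y-y)<r)
    blue=reg(.5,.15,.2)&(H>100)&(H<125)&(S>150)&(Z>.052)
    print(cam,'rim',rect(P[blue]),np.median(Z[blue]))
    yel=reg(.4,.15,.2)&(H>22)&(H<35)&(S>150)&(Z>.025)
    print('tray walls',rect(P[yel]))
    org=reg(.43,.38,.1)&(H>5)&(H<20)&(S>150)&(Z>.050)
    print('ridge top',rect(P[org]),np.median(Z[org]),org.sum())
    sl=reg(.52,.14,.12)&(S<60)&(V<110)&(Z>.049)&(Z<.062)
    n,l,st,c=cv2.connectedComponentsWithStats(sl.astype(np.uint8))
    for i in range(1,n):
        if st[i,4]>8: print(' slug',P[l==i].mean(0).round(3),st[i,4])
    for nm,x,y in(('a',.431,-.332),('b',.655,-.112),('c',.424,-.09)):
        t=reg(x,y,.026)&(Z>.078); z=np.median(Z[t]); t&=abs(Z-z)<.004
        q=t&(S<90)&(V>140)
        print(nm,'top z',z.round(4),rect(P[t]),t.sum(),'line mean',P[q].mean(0).round(4) if q.any() else 0,q.sum())
        mk=reg(x,y,.05)&(Z>.03)&(Z<.045)&(S<40)&(V>190)
        print('   mark',P[mk].mean(0).round(4) if mk.any() else 0,mk.sum())
    t=reg(.604,-.283,.03)&(Z>.07);print('bezel',np.median(Z[t]),rect(P[t]))
    r=reg(.604,-.283,.06)&((H<8)|(H>172))&(S>130);print('pointer',P[r].mean(0).round(4),rect(P[r]),r.sum())
    g=reg(.604,-.283,.065)&(H>45)&(H<80)&(S>130);print('green',P[g].mean(0).round(4),g.sum())
    s=reg(.604,-.283,.07)&(Z<.045)&(Z>.03)&(V>150)&(S<60);print('scale',rect(P[s]))
E
```

```text
top rim [548.4 138.7 177.3 197.   85.8] 0.05721557575808989
tray walls [396.1 149.4 195.6 100.4  86.1]
ridge top [429.6 388.2  79.8  25.3  19.6] 0.05489248805309743 185
 slug [0.548 0.111 0.054] 42
 slug [0.499 0.194 0.054] 43
 slug [0.496 0.097 0.055] 38
 slug [0.485 0.132 0.054] 38
a top z 0.0826 [ 431.4 -334.1   38.7   37.3   89.4] 125 line mean [ 0.4262 -0.327   0.083 ] 12
   mark 0 0
b top z 0.0813 [ 658.4 -111.9   37.1   37.5   43.1] 108 line mean [ 0.6617 -0.1043  0.0816] 10
   mark 0 0
c top z 0.0815 [ 4.252e+02 -8.910e+01  3.460e+01  3.740e+01  1.000e-01] 112 line mean [ 0.4206 -0.0822  0.0828] 8
   mark 0 0
bezel 0.07470378057063964 [ 6.038e+02 -2.843e+02  4.720e+01  4.820e+01  3.000e-01]
pointer [ 0.5977 -0.2647  0.0645] [ 597.5 -263.7    3.6   38.5   17. ] 19
green [ 0.6499 -0.2957  0.0392] 3
scale [ 603.8 -284.7  108.5  106.7   11.7]
scene rim [550.9 142.8 181.6 199.   86.2] 0.05740178482348324
tray walls [399.7 151.8 200.6 107.   86.1]
ridge top [431.3 390.9  79.1  24.   19.2] 0.055408039420822175 293
 slug [0.499 0.101 0.055] 35
 slug [0.488 0.135 0.054] 41
 slug [0.55  0.115 0.054] 50
 slug [0.502 0.197 0.054] 52
a top z 0.082 [ 432.  -330.6   38.9   34.2   52.3] 70 line mean [ 0.4223 -0.3247  0.0819] 6
   mark [ 0.4184 -0.3378  0.0372] 5
b top z 0.0807 [ 658.3 -110.7   40.    36.    55.3] 119 line mean [ 0.6623 -0.1028  0.0812] 8
   mark [ 0.6841 -0.1199  0.0399] 8
c top z 0.0813 [425.1 -88.2  37.5  38.1  55.8] 93 line mean [ 0.4169 -0.0788  0.0824] 9
   mark [ 0.4619 -0.0882  0.0387] 7
bezel 0.07457515762207456 [ 606.1 -280.6   46.8   49.2   41.4]
pointer [ 0.5994 -0.2646  0.0648] [ 598.5 -262.3    5.7   36.9   17.5] 12
green [ 0.6568 -0.2935  0.0362] 7
scale [ 603.9 -285.6  113.8  111.6   23.3]
```

```bash
cat >> h.py <<'E'
def head():
    p,r=pose(); z=r.apply([0,0,1]); return np.degrees(np.arctan2(z[1],z[0]))
def plan(x,y,z,hd=None):
    """tool-frame move to reach world TCP xyz with tool pointing straight down, jaw axis heading hd deg"""
    p,r=pose()
    if hd is None: hd=head()
    a=np.radians(hd); X=np.array([0,0,-1.]);Zt=np.array([np.cos(a),np.sin(a),0]);Y=np.cross(Zt,X)
    T=R.from_matrix(np.stack([X,Y,Zt],1)); rv=(r.inv()*T).as_rotvec(); t=r.inv().apply(np.array([x,y,z])-p)
    print('turn',rv.round(3),'shift',t.round(4)); return rv,t
def st():
    s=env.get_state();p,r=pose();print('t',round(s['clock'],2),'p',p.round(4),'hd',round(head(),1),'tilt',(r.apply([1,0,0])).round(3),'q',np.round(s['joint_pos'],2),'F',np.round(s['wrist_force'],1),'M',np.round(s['ft_torque'],2),'gap',round(s['finger_gap'],4))
E
python3 - <<'E'
from h import *
st()
for h in(109.5,-70.5): plan(.4305,.3895,.18,h)
E
```

```text
t 1.1 p [ 0.1987 -0.5396  0.212 ] hd -69.8 tilt [-0. -0. -1.] q [-1.36  0.31  0.05  1.3  -0.    1.43] F [-0.7 -0.2  1. ] M [ 0.05 -0.04  0.  ] gap 0.0854
turn [-3.129 -0.     0.   ] shift [ 0.0319  0.5386 -0.7918]
turn [0.012 0.    0.   ] shift [ 0.0319  0.5386 -0.7918]
```

```bash
python3 - <<'E'
from h import *
plan(.46,-.06,.2,20)
E
```

```text
turn [-1.567  0.     0.   ] shift [ 0.012   0.411  -0.3598]
```

Call:
step_arm([
  [[-0.14, 0, 0, 0, 0.038, -0.032, 1], [-0.28, 0, 0, 0, 0.076, -0.064, 1], [-0.42, 0, 0, 0, 0.114, -0.096, 1], [-0.56, 0, 0, 0, 0.152, -0.128, 1], [-0.7, 0, 0, 0.01, 0.19, -0.16, 1], [-0.84, 0, 0, 0.01, 0.228, -0.192, 1], [-0.98, 0, 0, 0.01, 0.266, -0.224, 1], [-1.12, 0, 0, 0.01, 0.304, -0.256, 1], [-1.26, 0, 0, 0.01, 0.342, -0.288, 1], [-1.4, 0, 0, 0.01, 0.38, -0.32, 1], [-1.5, 0, 0, 0.01, 0.41, -0.36, 1], [-1.57, 0, 0, 0.01, 0.41, -0.36, 1]],
])

```text
clock: 2.3
tcp_pos: [0.4601, -0.0546, 0.2021]
orientation: [0.696, -0.128, 0.695, 0.129]
wrist_force: [-0.7, -0.1, 0.9]
finger_gap: 0.0855
```

```bash
python3 - <<'E'
from h import *
st();plan(.4305,.3895,.16,109.5)
E
```

```text
t 2.3 p [ 0.4601 -0.0546  0.2021] hd 20.9 tilt [ 0.001  0.002 -1.   ] q [-0.29  0.1  -0.25  1.22  0.    0.91] F [-0.7 -0.1  0.9] M [-0.01 -0.01 -0.06] gap 0.0855
turn [-1.547  0.002 -0.   ] shift [0.0428 0.4255 0.1305]
```

Call:
step_arm([
  [[-0.13, 0, 0, 0, 0.036, 0.011, 1], [-0.26, 0, 0, 0, 0.072, 0.022, 1], [-0.39, 0, 0, 0, 0.108, 0.033, 1], [-0.52, 0, 0, 0, 0.144, 0.044, 1], [-0.65, 0, 0, 0, 0.18, 0.055, 1], [-0.78, 0, 0, 0.01, 0.216, 0.066, 1], [-0.91, 0, 0, 0.01, 0.252, 0.077, 1], [-1.04, 0, 0, 0.02, 0.288, 0.088, 1], [-1.17, 0, 0, 0.02, 0.324, 0.1, 1], [-1.3, 0, 0, 0.03, 0.36, 0.11, 1], [-1.43, 0, 0, 0.043, 0.396, 0.12, 1], [-1.547, 0, 0, 0.043, 0.425, 0.13, 1]],
])

```text
clock: 3.5
tcp_pos: [0.4287, 0.3903, 0.1579]
orientation: [0.406, -0.578, 0.407, 0.579]
wrist_force: [-0.8, -0.2, 0.2]
finger_gap: 0.0848
```

```bash
python3 - <<'E'
from fit import *
st();im,d=env.read_camera('wrist');save('w1',im)
im,d=env.read_camera('top');save('t1',im);st()
E
```

```text
t 3.5 p [0.4287 0.3903 0.1579] hd 109.9 tilt [-0.002  0.    -1.   ] q [ 0.6   0.34 -0.04  1.18  0.    0.25] F [-0.8 -0.2  0.2] M [-0.07 -0.   -0.06] gap 0.0848
t 3.6 p [0.4296 0.3921 0.1589] hd 109.8 tilt [ 0.     0.002 -1.   ] q [ 0.6   0.34 -0.04  1.18  0.    0.25] F [-0.9  0.2 -0.2] M [-0.01  0.04  0.03] gap 0.0855
```

View pics/w1.png

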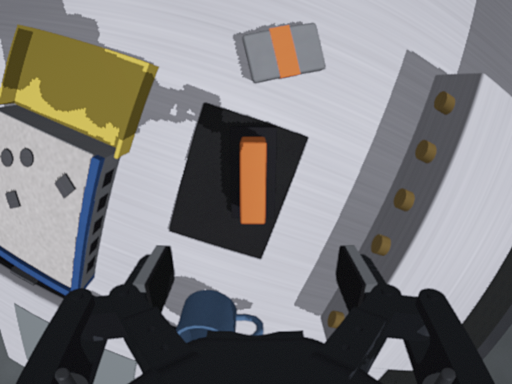

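The wrist view shows the ridge at (253,180), upright and aligned with the jaws. I'll compute its position from the wrist depth.

```bash
cat >> fit.py <<'E'
def wcloud(d,pr=None):
    c=env.get_calibration('wrist');K=np.array(c['mtx']);T=np.array(c['T_tool_cam'])
    v,u=np.mgrid[:384,:512]; x=(u-K[0,2])/K[0,0];y=(v-K[1,2])/K[1,1];th=np.hypot(x,y)+1e-9
    k=np.tan(th)/th; P=np.stack([x*k*d,y*k*d,d],-1)@T[:3,:3].T+T[:3,3]
    p,r=pr or pose(); return r.apply(P.reshape(-1,3)).reshape(P.shape)+p
def look(n):
    pr=pose();im,d=env.read_camera('wrist');save(n,im);P=wcloud(d,pr);return im,d,P,hsv(im)
E
python3 - <<'E'
from fit import *
im,d,P,h=look('w1b');H,S,V=h[...,0],h[...,1],h[...,2];X,Y,Z=P[...,0],P[...,1],P[...,2]
org=(np.hypot(X-.43,Y-.39)<.09)&(H>5)&(H<20)&(S>150)&(Z>.050)
print(rect(P[org]),np.median(Z[org]),org.sum())
b=(np.hypot(X-.54,Y-.14)<.2)&(H>100)&(H<125)&(S>150)&(Z>.05);print(rect(P[b]))
plan(.43,.39,.036,109.5)
E
```

```text
[410.6 383.1 118.2  24.   19. ] 0.0556130260970286 2102
[580.5 201.4 111.  242.5  51.3]
turn [0.002 0.001 0.001] shift [ 1.232e-01 -1.000e-04 -5.000e-04]
```

```bash
python3 - <<'E'
from fit import *
im,d,P,h=look('w1c');H,S,V=h[...,0],h[...,1],h[...,2];X,Y,Z=P[...,0],P[...,1],P[...,2]
for v in range(135,228,8): print(v,im[v,253],d[v,253].round(4),P[v,253].round(4))
E
```

```text
135 [68 38 23] 0.2977 [0.392  0.3764 0.0201]
143 [203 125  70] 0.2644 [0.3943 0.3774 0.0561]
151 [204 126  71] 0.2668 [0.4012 0.3799 0.0559]
159 [204 126  71] 0.2697 [0.4083 0.3824 0.0554]
167 [204 124  69] 0.2708 [0.4151 0.3848 0.0566]
175 [204 125  69] 0.2731 [0.4222 0.3874 0.0567]
183 [204 125  69] 0.2767 [0.4298 0.3901 0.0556]
191 [204 126  69] 0.2799 [0.4374 0.3928 0.0549]
199 [204 124  69] 0.2817 [0.4447 0.3954 0.0556]
207 [204 125  70] 0.2848 [0.4526 0.3982 0.055 ]
215 [204 125  69] 0.2865 [0.4601 0.4008 0.056 ]
223 [44 37 39] 0.3465 [0.4907 0.4115 0.0034]
```

Call:
step_arm([
  [[0, 0, 0, 0.03, 0, 0, 1], [0, 0, 0, 0.06, 0, 0, 1], [0, 0, 0, 0.085, 0, 0, 1], [0, 0, 0, 0.105, 0, 0, 1], [0, 0, 0, 0.118, 0, 0, 1], [0, 0, 0, 0.123, 0, 0, 1], [0, 0, 0, 0.123, 0, 0, 0], [0, 0, 0, 0.123, 0, 0, 0], [0, 0, 0, 0.123, 0, 0, 0], [0, 0, 0, 0.123, 0, 0, 0], [0, 0, 0, 0.123, 0, 0, 0], [0, 0, 0, 0.123, 0, 0, 0]],
], force=60)

```text
clock: 4.9
tcp_pos: [0.4301, 0.3895, 0.0369]
orientation: [-0.409, 0.578, -0.407, -0.578]
wrist_force: [0.2, -0.2, -0.3]
finger_gap: -0.0
```

```bash
python3 - <<'E'
from h import *
st()
E
```

```text
t 4.9 p [0.4301 0.3895 0.0369] hd 109.5 tilt [ 0.001  0.001 -1.   ] q [ 0.6   0.43 -0.23  0.91  0.    0.26] F [ 0.2 -0.2 -0.3] M [ 0.    0.05 -0.03] gap -0.0
```

```bash
python3 - <<'E'
from fit import *
look('w2');im,d=env.read_camera('scene');save('s2',cv2.resize(im[200:340,300:480],None,fx=4,fy=4))
E
```

```text
(no output)
```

View pics/w2.png

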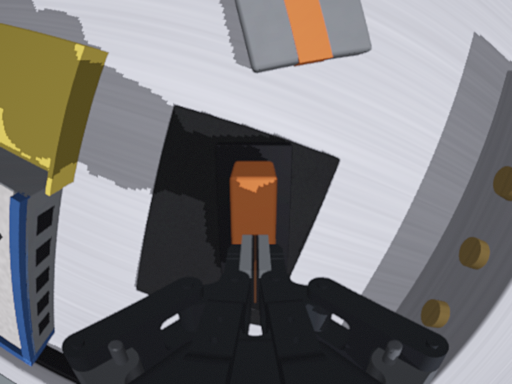

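View pics/s2.png

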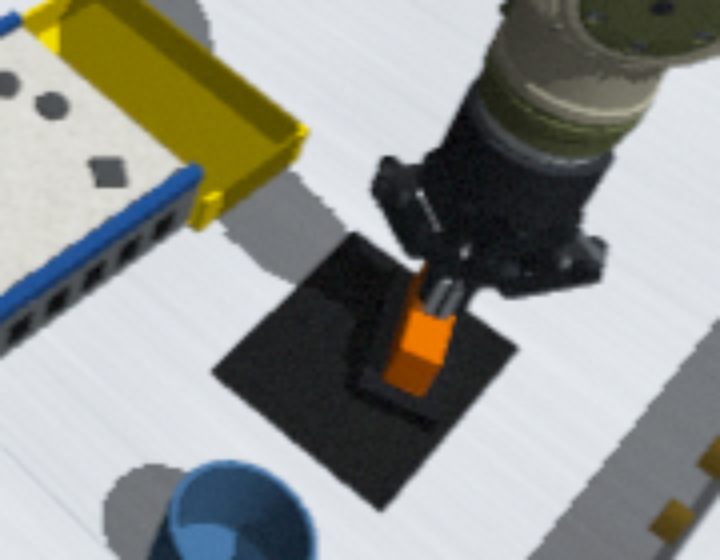

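```bash
python3 - <<'E'
from fit import *
st();im,d,P,h=look('w2b')
for v in range(150,300,8): print(v,im[v,255],P[v,255].round(3),im[v,240],P[v,240].round(3))
a=cv2.resize(im[140:320,180:330],None,fx=4,fy=4,interpolation=cv2.INTER_CUBIC)[:600];save('w2c',a)
E
```

```text
t 5.0 p [0.4301 0.3895 0.0368] hd 109.5 tilt [ 0.001  0.001 -1.   ] q [ 0.6   0.43 -0.23  0.91  0.    0.26] F [0.6 0.1 1.6] M [-0.04  0.03 -0.02] gap -0.0002
150 [21 20 23] [0.386 0.375 0.018] [21 20 24] [0.388 0.366 0.02 ]
158 [20 20 23] [0.39  0.377 0.018] [21 20 24] [0.393 0.368 0.018]
166 [120  66  34] [0.392 0.377 0.033] [119  65  33] [0.395 0.369 0.033]
174 [119  65  33] [0.392 0.377 0.05 ] [118  65  34] [0.394 0.37  0.05 ]
182 [216 136  77] [0.394 0.378 0.057] [207 127  70] [0.397 0.371 0.056]
190 [214 134  75] [0.398 0.38  0.056] [133  75  40] [0.401 0.372 0.056]
198 [135  76  39] [0.402 0.381 0.056] [135  75  38] [0.405 0.374 0.055]
206 [135  76  40] [0.407 0.383 0.055] [135  76  39] [0.409 0.375 0.056]
214 [135  74  39] [0.411 0.384 0.055] [135  75  39] [0.413 0.377 0.056]
222 [133  73  36] [0.415 0.386 0.055] [135  75  40] [0.418 0.378 0.055]
230 [134  75  39] [0.419 0.387 0.056] [134  75  39] [0.421 0.379 0.057]
238 [23 23 27] [0.42  0.387 0.064] [135  74  38] [0.427 0.381 0.055]
246 [23 23 27] [0.42  0.387 0.072] [34 38 42] [0.426 0.381 0.065]
254 [25 24 28] [0.42  0.387 0.079] [64 67 72] [0.426 0.382 0.073]
262 [23 23 26] [0.419 0.387 0.088] [79 83 88] [0.426 0.382 0.081]
270 [28 28 31] [0.42  0.387 0.093] [72 75 80] [0.422 0.381 0.093]
278 [30 31 34] [0.424 0.389 0.093] [26 28 31] [0.354 0.364 0.198]
286 [29 29 33] [0.428 0.39  0.093] [26 28 31] [0.421 0.381 0.106]
294 [29 28 32] [0.432 0.392 0.093] [29 29 34] [0.421 0.382 0.11 ]
```

View pics/w2c.png

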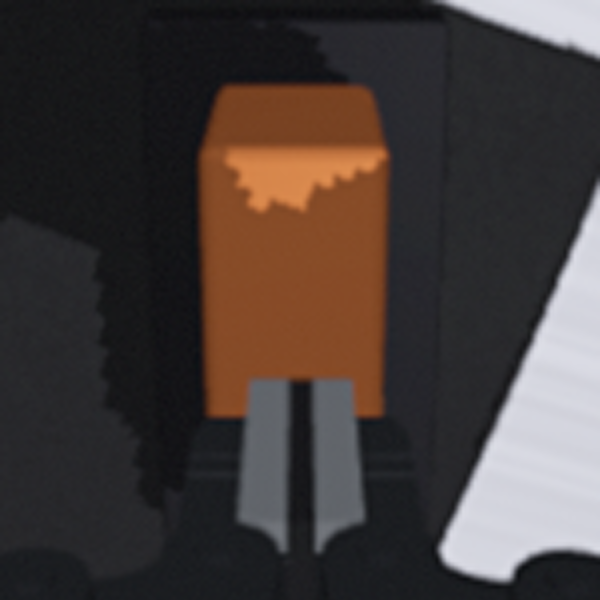

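```bash
python3 - <<'E'
from fit import *
print(env.nose_length)
d=np.load('wrist0d.npy');im=np.load('wrist0.npy')
c=env.get_calibration('wrist');T=np.array(c['T_tool_cam'])
P=wcloud(d,(np.zeros(3),R.identity()))
for v in range(240,300,5): print(v,im[v,160],P[v,160].round(3),im[v,352],P[v,352].round(3))
st()
E
```

```text
0.011
240 [178 179 188] [ 0.212 -0.12  -0.138] [108 109 116] [ 0.211 -0.119  0.144]
245 [109 111 118] [-0.036  0.01  -0.046] [71 73 77] [-0.036  0.01   0.05 ]
250 [74 76 81] [-0.042  0.011 -0.044] [73 75 80] [-0.041  0.01   0.048]
255 [42 44 47] [-0.047  0.011 -0.042] [75 77 82] [-0.047  0.011  0.046]
260 [12 13 14] [-0.051  0.01  -0.041] [32 33 35] [-0.049  0.01   0.046]
265 [10  9 11] [-0.052  0.008 -0.041] [13 13 13] [-0.055  0.011  0.044]
270 [ 8 10 12] [-0.052  0.006 -0.042] [13 13 13] [-0.055  0.008  0.044]
275 [11 12 12] [-0.054  0.004 -0.041] [8 9 8] [-0.056  0.006  0.044]
280 [7 7 8] [-0.055  0.002 -0.041] [10 12 11] [-0.058  0.004  0.044]
285 [8 7 9] [-0.056  0.    -0.042] [11 12 12] [-0.059  0.003  0.044]
290 [ 9  9 12] [-0.058 -0.001 -0.041] [11 10 12] [-0.059 -0.     0.044]
295 [ 8 10 11] [-0.058 -0.004 -0.042] [ 8 10 10] [-0.061 -0.001  0.044]
t 5.05 p [0.4301 0.3895 0.0368] hd 109.5 tilt [ 0.001  0.001 -1.   ] q [ 0.6   0.43 -0.23  0.91  0.    0.26] F [-0.1 -0.5  2. ] M [-0.02  0.04 -0.05] gap 0.0
```

The depth images show the real fingertips about 34 mm further back along the tool than the text says: tool x ≈ -23 mm shut and -36 mm open. The jaws therefore closed just above the ridge. I'll open them, go about 33 mm lower in small steps and watch the force.

Call:
step_arm([
  [[0, 0, 0, -0.005, 0, 0, 1], [0, 0, 0, -0.005, 0, 0, 1], [0, 0, 0, -0.005, 0, 0, 1], [0, 0, 0, -0.005, 0, 0, 1], [0, 0, 0, -0.005, 0, 0, 1], [0, 0, 0, -0.005, 0, 0, 1], [0, 0, 0, -0.005, 0, 0, 1], [0, 0, 0, 0.002, 0, 0, 1], [0, 0, 0, 0.008, 0, 0, 1], [0, 0, 0, 0.014, 0, 0, 1], [0, 0, 0, 0.02, 0, 0, 1], [0, 0, 0, 0.02, 0, 0, 1]],
])

```text
clock: 6.25
tcp_pos: [0.4293, 0.3889, 0.0154]
orientation: [0.408, -0.577, 0.408, 0.578]
wrist_force: [0.1, 1.1, -0.1]
finger_gap: 0.0853
```

```bash
python3 - <<'E'
from fit import *
st();im,d,P,h=look('w3')
for v in range(235,275,4): print(v,im[v,160],P[v,160].round(3),im[v,352],P[v,352].round(3))
E
```

```text
t 6.25 p [0.4293 0.3889 0.0154] hd 109.5 tilt [-0.001 -0.    -1.   ] q [ 0.6   0.45 -0.26  0.86  0.    0.26] F [ 0.1  1.1 -0.1] M [-0.01  0.01  0.02] gap 0.0853
235 [40 41 42] [0.457 0.333 0.005] [210 211 220] [ 0.417  0.457 -0.001]
239 [41 41 43] [0.461 0.333 0.004] [210 211 220] [ 0.419  0.459 -0.   ]
243 [37 39 41] [0.465 0.334 0.003] [214 215 224] [ 0.422  0.46  -0.001]
247 [ 97 102 107] [0.435 0.343 0.054] [ 93  96 102] [0.403 0.431 0.054]
251 [ 98 102 108] [0.434 0.344 0.058] [ 95 100 106] [0.404 0.43  0.058]
255 [58 60 64] [0.434 0.345 0.061] [ 98 101 107] [0.404 0.429 0.062]
259 [20 20 23] [0.434 0.346 0.065] [68 70 74] [0.404 0.428 0.065]
263 [14 18 17] [0.434 0.347 0.068] [22 22 25] [0.405 0.427 0.068]
267 [18 18 20] [0.436 0.347 0.068] [18 16 18] [0.405 0.427 0.071]
271 [15 16 18] [0.437 0.348 0.069] [16 15 18] [0.407 0.428 0.071]
```

View pics/w3.png

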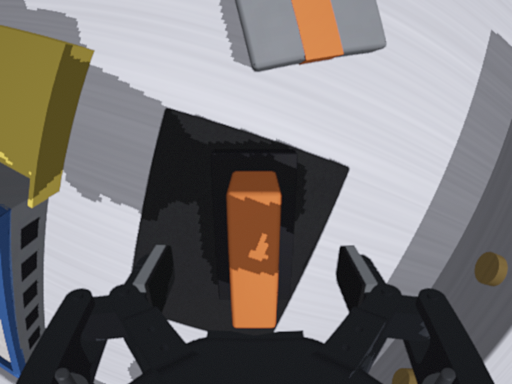

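Call:
step_arm([
  [[0, 0, 0, 0.005, 0, 0.001, 1], [0, 0, 0, 0.01, 0, 0.001, 1], [0, 0, 0, 0.015, 0, 0.001, 1], [0, 0, 0, 0.015, 0, 0.001, 1], [0, 0, 0, 0.015, 0, 0.001, 0], [0, 0, 0, 0.015, 0, 0.001, 0], [0, 0, 0, 0.015, 0, 0.001, 0], [0, 0, 0, 0.015, 0, 0.001, 0], [0, 0, 0, 0.015, 0, 0.001, 0], [0, 0, 0, 0.015, 0, 0.001, 0], [0, 0, 0, 0.015, 0, 0.001, 0]],
], force=70)

```text
clock: 7.4
tcp_pos: [0.4296, 0.3903, 0.0014]
orientation: [0.408, -0.577, 0.408, 0.578]
wrist_force: [0.1, -0.4, 3.7]
finger_gap: 0.0234
```

```bash
python3 - <<'E'
from fit import *
st();look('w4');plan(.4305,.39,.15,109.5)
E
```

```text
t 7.4 p [0.4296 0.3903 0.0014] hd 109.5 tilt [ 0.     0.001 -1.   ] q [ 0.6   0.47 -0.27  0.83  0.    0.26] F [ 0.1 -0.4  3.7] M [-0.13 -0.03 -0.03] gap 0.0234
turn [0.    0.001 0.001] shift [-0.1486 -0.0008 -0.0005]
```

View pics/w4.png

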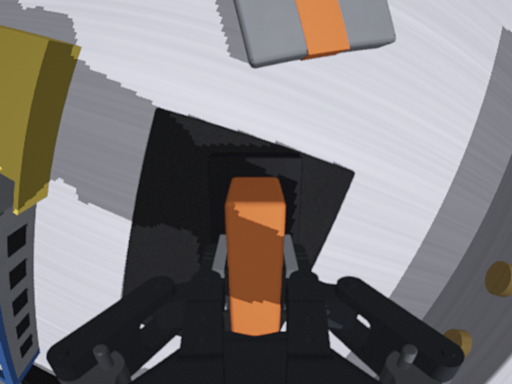

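Call:
step_arm([
  [[0, 0, 0, -0.01, 0, 0, 0], [0, 0, 0, -0.03, 0, 0, 0], [0, 0, 0, -0.06, 0, 0, 0], [0, 0, 0, -0.09, 0, 0, 0], [0, 0, 0, -0.12, 0, 0, 0], [0, 0, 0, -0.12, 0, 0, 0]],
])

```text
clock: 8.05
tcp_pos: [0.4317, 0.3918, 0.1263]
orientation: [-0.411, 0.578, -0.405, -0.577]
wrist_force: [1.1, 0.1, -1.1]
finger_gap: 0.0233
```

```bash
python3 - <<'E'
from fit import *
st();plan(.597,.11,.10,176)
E
```

```text
t 8.05 p [0.4317 0.3918 0.1263] hd 109.5 tilt [ 0.006  0.005 -1.   ] q [ 0.6   0.36 -0.1   1.1   0.    0.26] F [ 1.1  0.1 -1.1] M [ 0.09 -0.06 -0.04] gap 0.0233
turn [-1.16  -0.002  0.008] shift [ 0.0259 -0.0614 -0.3209]
```

Call:
step_arm([
  [[-0.11, 0, 0, 0, -0.006, -0.03, 0], [-0.22, 0, 0, 0, -0.012, -0.06, 0], [-0.33, 0, 0, 0, -0.018, -0.09, 0], [-0.44, 0, 0, 0, -0.024, -0.12, 0], [-0.55, 0, 0, 0, -0.03, -0.15, 0], [-0.66, 0, 0, 0, -0.036, -0.18, 0], [-0.77, 0, 0, 0, -0.042, -0.21, 0], [-0.88, 0, 0, 0, -0.048, -0.24, 0], [-0.99, 0, 0, 0, -0.054, -0.27, 0], [-1.1, 0, 0, 0.01, -0.06, -0.3, 0], [-1.16, 0, 0.008, 0.02, -0.061, -0.321, 0], [-1.16, 0, 0.008, 0.025, -0.061, -0.321, 0]],
])

```text
clock: 9.25
tcp_pos: [0.5967, 0.1072, 0.0988]
orientation: [0.025, -0.706, 0.026, 0.707]
wrist_force: [0.4, -0.4, -2.1]
finger_gap: 0.0229
```

```bash
python3 - <<'E'
from fit import *
st();look('w5');plan(.597,.11,.0474,176);im,d=env.read_camera('scene');save('s5',cv2.resize(im[170:310,220:400],None,fx=4,fy=4))
E
```

```text
t 9.25 p [0.5967 0.1072 0.0988] hd 175.8 tilt [-0.001 -0.002 -1.   ] q [ 0.05  0.43 -0.07  1.07 -0.   -1.45] F [ 0.4 -0.4 -2.1] M [ 0.07  0.06 -0.03] gap 0.0229
turn [-0.003  0.002 -0.001] shift [ 0.0508 -0.0016 -0.0016]
```

View pics/w5.png

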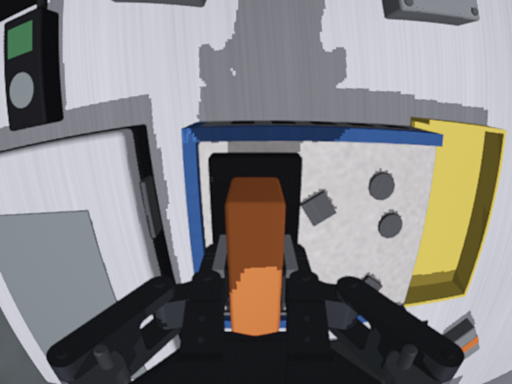

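View pics/s5.png

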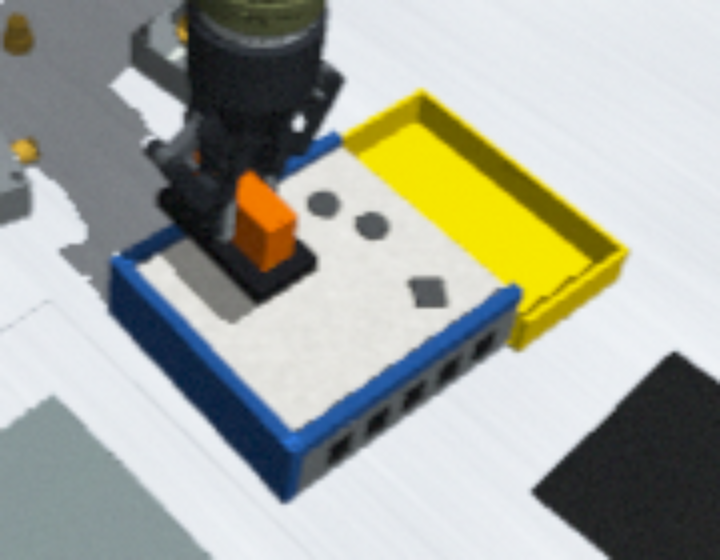

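```bash
python3 - <<'E'
from fit import *
st();plan(.599,.114,.0484,176)
E
```

```text
t 9.35 p [0.5951 0.1095 0.0989] hd 175.9 tilt [-0.002 -0.001 -1.   ] q [ 0.05  0.43 -0.07  1.08 -0.   -1.45] F [-0.1  0.1 -2. ] M [ 0.02 -0.   -0.  ] gap 0.0231
turn [-0.002  0.002 -0.001] shift [ 0.0505 -0.0048 -0.0036]
```

Call:
step_arm([
  [[0, 0, 0, 0.0, -0.0045, -0.0036, 0], [0, 0, 0, 0.015, -0.0045, -0.0036, 0], [0, 0, 0, 0.03, -0.0045, -0.0036, 0], [0, 0, 0, 0.04, -0.0045, -0.0036, 0], [0, 0, 0, 0.046, -0.0045, -0.0036, 0], [0, 0, 0, 0.0505, -0.0045, -0.0036, 0], [0, 0, 0, 0.0505, -0.0045, -0.0036, 0]],
])

```text
clock: 10.05
tcp_pos: [0.5987, 0.114, 0.0481]
orientation: [0.025, -0.706, 0.026, 0.708]
wrist_force: [-0.5, -0.5, -1.6]
finger_gap: 0.0233
```

```bash
python3 - <<'E'
from fit import *
st();look('w6');plan(.599-.1746,.114+.0122,.0484,176)
E
```

```text
t 10.05 p [0.5987 0.114  0.0481] hd 175.9 tilt [-0.003 -0.001 -1.   ] q [ 0.06  0.47 -0.13  0.97 -0.   -1.44] F [-0.5 -0.5 -1.6] M [0.01 0.04 0.05] gap 0.0233
turn [-0.002  0.002 -0.001] shift [0.0006 0.0002 0.175 ]
```

View pics/w6.png

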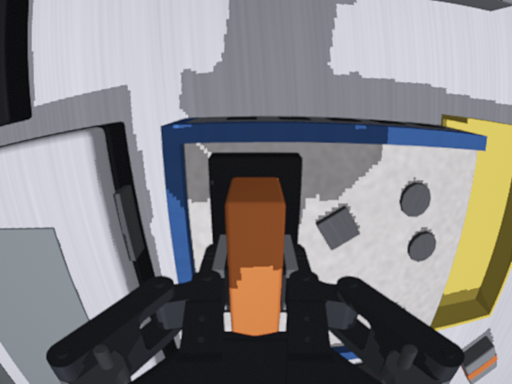

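Call:
step_arm([
  [[0, 0, 0, 0.001, 0, 0.007, 0], [0, 0, 0, 0.001, 0, 0.015, 0], [0, 0, 0, 0.001, 0, 0.023, 0], [0, 0, 0, 0.001, 0, 0.031, 0], [0, 0, 0, 0.001, 0, 0.039, 0], [0, 0, 0, 0.001, 0, 0.047, 0], [0, 0, 0, 0.001, 0, 0.055, 0], [0, 0, 0, 0.001, 0, 0.063, 0], [0, 0, 0, 0.001, 0, 0.071, 0], [0, 0, 0, 0.001, 0, 0.079, 0], [0, 0, 0, 0.001, 0, 0.087, 0], [0, 0, 0, 0.001, 0, 0.095, 0]],
])

```text
clock: 11.3
tcp_pos: [0.5036, 0.1207, 0.0478]
orientation: [0.025, -0.706, 0.026, 0.707]
wrist_force: [0.7, -0.0, -2.0]
finger_gap: 0.0233
```

```bash
python3 - <<'E'
from fit import *
st();look('w7');plan(.599-.1746,.114+.0122,.0474,176)
E
```

```text
t 11.3 p [0.5036 0.1207 0.0478] hd 175.9 tilt [-0.002 -0.001 -1.   ] q [ 0.08  0.32 -0.37  0.88 -0.   -1.42] F [ 0.7 -0.  -2. ] M [ 0.01 -0.08  0.04] gap 0.0233
turn [-0.002  0.004 -0.001] shift [0.0005 0.0002 0.0776]
```

View pics/w7.png

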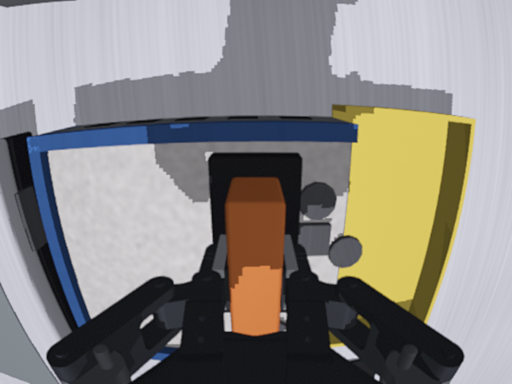

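Call:
step_arm([
  [[0, 0, 0, 0.0005, 0, 0.008, 0], [0, 0, 0, 0.0005, 0, 0.016, 0], [0, 0, 0, 0.0005, 0, 0.024, 0], [0, 0, 0, 0.0005, 0, 0.032, 0], [0, 0, 0, 0.0005, 0, 0.04, 0], [0, 0, 0, 0.0005, 0, 0.048, 0], [0, 0, 0, 0.0005, 0, 0.055, 0], [0, 0, 0, 0.0005, 0, 0.062, 0], [0, 0, 0, 0.0005, 0, 0.07, 0], [0, 0, 0, 0.0005, 0, 0.07, 0], [0, 0, 0, -0.02, 0, 0.06, 0], [0, 0, 0, -0.05, 0, 0.06, 0]],
])

```text
clock: 12.55
tcp_pos: [0.4407, 0.1249, 0.0965]
orientation: [0.025, -0.704, 0.026, 0.71]
wrist_force: [0.9, 0.2, -1.9]
finger_gap: 0.0231
```

```bash
python3 - <<'E'
from fit import *
st();look('w8');im,d=env.read_camera('top');save('t8',cv2.resize(im[140:260,100:260],None,fx=5,fy=5));im,d=env.read_camera('scene');save('s8',cv2.resize(im[170:310,220:400],None,fx=4,fy=4))
E
```

```text
t 12.55 p [0.4407 0.1249 0.0965] hd 175.9 tilt [-0.009 -0.001 -1.   ] q [ 0.1   0.17 -0.44  0.97 -0.   -1.4 ] F [ 0.9  0.2 -1.9] M [ 0.09 -0.02  0.04] gap 0.0231
```

View pics/w8.png

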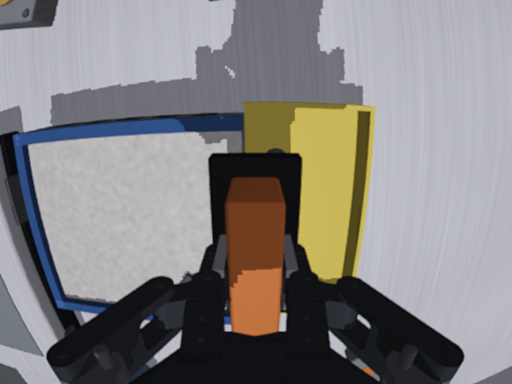

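View pics/s8.png

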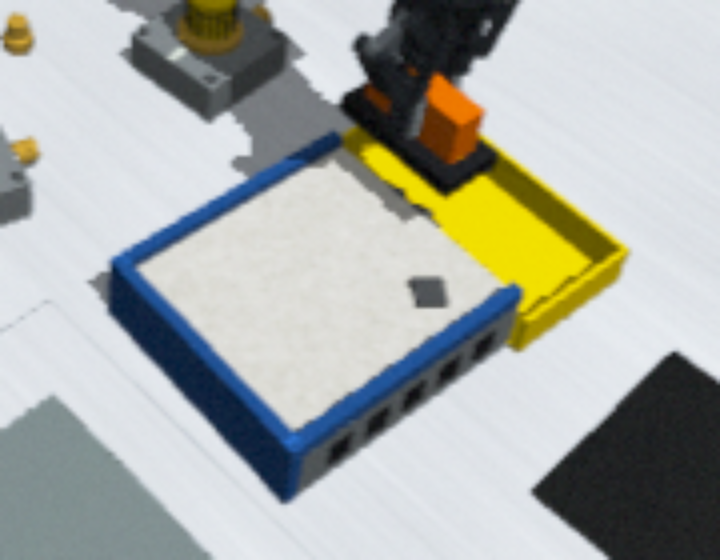

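Three slugs are in the tray. For the fourth, I'll cross over at height and set the scraper down behind it.

```bash
python3 - <<'E'
from fit import *
st();plan(.556,.1666,.0478,176)
E
```

```text
t 12.7 p [0.4432 0.1253 0.0988] hd 175.9 tilt [-0.002 -0.    -1.   ] q [ 0.1   0.17 -0.44  0.97 -0.   -1.4 ] F [ 0.3 -1.  -2.4] M [ 0.01 -0.01  0.03] gap 0.023
turn [-0.002  0.002 -0.   ] shift [ 0.0508 -0.0493 -0.1097]
```

Call:
step_arm([
  [[0, 0, 0, 0, -0.015, -0.035, 0], [0, 0, 0, 0, -0.03, -0.07, 0], [0, 0, 0, 0, -0.0493, -0.11, 0], [0, 0, 0, 0, -0.0493, -0.11, 0], [0, 0, 0, 0.02, -0.0493, -0.11, 0], [0, 0, 0, 0.035, -0.0493, -0.11, 0], [0, 0, 0, 0.045, -0.0493, -0.11, 0], [0, 0, 0, 0.0508, -0.0493, -0.11, 0], [0, 0, 0, 0.0508, -0.0493, -0.11, 0]],
])

```text
clock: 13.6
tcp_pos: [0.5553, 0.1664, 0.0477]
orientation: [0.025, -0.706, 0.025, 0.708]
wrist_force: [0.4, -0.3, -1.8]
finger_gap: 0.023
```

```bash
python3 - <<'E'
from fit import *
st();look('w9')
E
```

```text
t 13.6 p [0.5553 0.1664 0.0477] hd 175.9 tilt [-0.003 -0.001 -1.   ] q [ 0.15  0.42 -0.21  0.94 -0.   -1.35] F [ 0.4 -0.3 -1.8] M [-0.04  0.01  0.01] gap 0.023
```

View pics/w9.png

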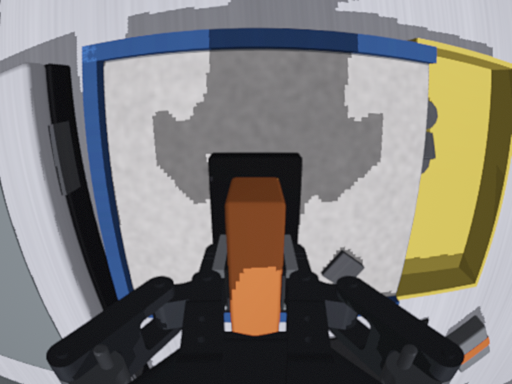

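Call:
step_arm([
  [[0, 0, 0, 0.001, 0, 0.01, 0], [0, 0, 0, 0.001, 0, 0.02, 0], [0, 0, 0, 0.001, 0, 0.03, 0], [0, 0, 0, 0.001, 0, 0.04, 0], [0, 0, 0, 0.001, 0, 0.05, 0], [0, 0, 0, 0.001, 0, 0.06, 0], [0, 0, 0, 0.001, 0, 0.07, 0], [0, 0, 0, 0.001, 0, 0.08, 0], [0, 0, 0, 0.001, 0, 0.09, 0], [0, 0, 0, 0.001, 0, 0.1, 0], [0, 0, 0, 0.001, 0, 0.11, 0], [0, 0, 0, 0.001, 0, 0.118, 0]],
])

```text
clock: 14.85
tcp_pos: [0.4379, 0.175, 0.0474]
orientation: [0.025, -0.706, 0.025, 0.707]
wrist_force: [3.9, -0.4, 5.7]
finger_gap: 0.0233
```

Call:
step_arm([
  [[0, 0, 0, 0, 0, 0.005, 0], [0, 0, 0, 0, 0, 0.005, 0], [0, 0, 0, -0.03, 0, 0, 0], [0, 0, 0, -0.06, 0, 0, 0], [0, 0, 0, -0.08, 0, 0, 0], [0, 0, 0, -0.08, 0, 0, 0]],
])

```text
clock: 15.45
tcp_pos: [0.4373, 0.1752, 0.1284]
orientation: [0.025, -0.706, 0.025, 0.707]
wrist_force: [0.8, 0.6, -2.6]
finger_gap: 0.0229
```

```bash
python3 - <<'E'
from fit import *
st();look('w10');im,d=env.read_camera('scene');save('s10',cv2.resize(im[170:310,220:400],None,fx=4,fy=4));plan(.45,.375,.1,109.5);plan(.45,.375,.1,90)
E
```

```text
t 15.45 p [0.4373 0.1752 0.1284] hd 175.9 tilt [-0.001 -0.    -1.   ] q [ 0.21  0.16 -0.36  1.05  0.   -1.29] F [ 0.8  0.6 -2.6] M [ 0.    0.   -0.02] gap 0.0229
turn [ 1.159  0.003 -0.004] shift [ 2.560e-02 -2.007e-01  1.000e-04]
turn [ 1.5    0.003 -0.004] shift [ 2.560e-02 -2.007e-01  1.000e-04]
```

View pics/w10.png

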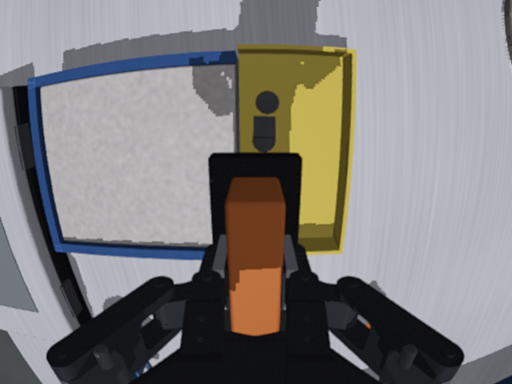

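View pics/s10.png

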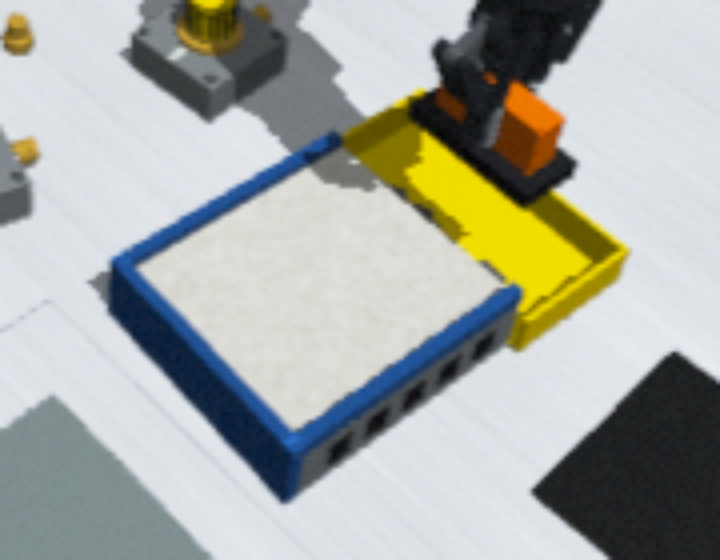

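The panel is clear. Next I'll put the scraper back at the mat's centre.

Call:
step_arm([
  [[0.13, 0, 0, 0, -0.018, 0, 0], [0.26, 0, 0, 0, -0.036, 0, 0], [0.39, 0, 0, 0, -0.054, 0, 0], [0.52, 0, 0, 0, -0.072, 0, 0], [0.65, 0, 0, 0, -0.09, 0, 0], [0.78, 0, 0, 0, -0.108, 0, 0], [0.91, 0, 0, 0, -0.126, 0, 0], [1.04, 0, 0, 0, -0.144, 0, 0], [1.17, 0, 0, 0, -0.162, 0, 0], [1.3, 0, 0, 0, -0.18, 0, 0], [1.43, 0, 0, 0, -0.2, 0, 0], [1.5, 0, 0, 0.02, -0.2, 0, 0]],
])

```text
clock: 16.75
tcp_pos: [0.4502, 0.3765, 0.105]
orientation: [0.5, -0.498, 0.502, 0.501]
wrist_force: [0.4, 0.1, -1.2]
finger_gap: 0.0233
```

```bash
python3 - <<'E'
from fit import *
st();look('w11');plan(.452,.376,.0018,90)
E
```

```text
t 16.75 p [0.4502 0.3765 0.105 ] hd 89.9 tilt [-0.004  0.    -1.   ] q [ 0.56  0.39 -0.11  1.07  0.    0.56] F [ 0.4  0.1 -1.2] M [-0.04 -0.03 -0.01] gap 0.0233
turn [-0.004 -0.005 -0.011] shift [ 0.0981 -0.0057  0.0026]
```

View pics/w11.png

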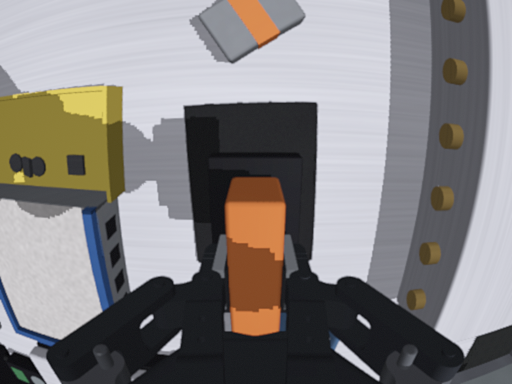

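Call:
step_arm([
  [[0, 0, 0, 0.03, 0, 0, 0], [0, 0, 0, 0.06, 0, 0, 0], [0, 0, 0, 0.08, 0, 0, 0], [0, 0, 0, 0.09, 0, 0, 0], [0, 0, 0, 0.097, 0, 0, 0], [0, 0, 0, 0.102, 0, 0, 0], [0, 0, 0, 0.102, 0, 0, 0]],
])

```text
clock: 17.5
tcp_pos: [0.4441, 0.3719, 0.0013]
orientation: [0.496, -0.497, 0.506, 0.501]
wrist_force: [-12.2, -8.2, 23.9]
finger_gap: 0.023
```

```bash
python3 - <<'E'
from fit import *
st()
E
```

```text
t 17.5 p [0.4441 0.3719 0.0013] hd 89.8 tilt [-0.013 -0.007 -1.   ] q [ 0.56  0.48 -0.25  0.85  0.    0.56] F [-12.2  -8.2  23.9] M [-1.46  2.09 -0.07] gap 0.023
```

Call:
step_arm([
  [[0, 0, 0, -0.001, 0, 0, 0], [0, 0, 0, -0.001, 0, 0, 0], [0, 0, 0, -0.001, 0, 0, 1], [0, 0, 0, -0.001, 0, 0, 1], [0, 0, 0, -0.001, 0, 0, 1], [0, 0, 0, -0.001, 0, 0, 1], [0, 0, 0, -0.001, 0, 0, 1], [0, 0, 0, -0.02, 0, 0, 1], [0, 0, 0, -0.06, 0, 0, 1], [0, 0, 0, -0.1, 0, 0, 1], [0, 0, 0, -0.14, 0, 0, 1], [0, 0, 0, -0.16, 0, 0, 1]],
])

```text
clock: 18.7
tcp_pos: [0.4476, 0.3739, 0.1653]
orientation: [0.498, -0.498, 0.504, 0.5]
wrist_force: [-0.6, -0.0, -0.5]
finger_gap: 0.0855
```

```bash
python3 - <<'E'
from fit import *
st();look('w12');im,d=env.read_camera('scene');save('s12',cv2.resize(im[200:340,300:480],None,fx=4,fy=4))
for c in 'abc':pass
plan(.46,.15,.19,45)
E
```

```text
t 18.7 p [0.4476 0.3739 0.1653] hd 89.8 tilt [-0.009 -0.004 -1.   ] q [ 0.56  0.35 -0.01  1.21  0.    0.56] F [-0.6 -0.  -0.5] M [ 0.   -0.03 -0.02] gap 0.0855
turn [ 0.782 -0.005 -0.006] shift [-0.0243 -0.0123 -0.2244]
```

View pics/w12.png

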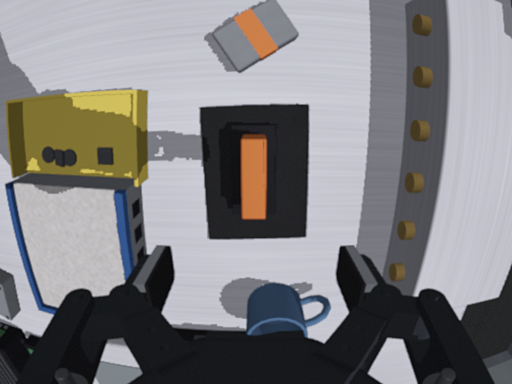

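View pics/s12.png

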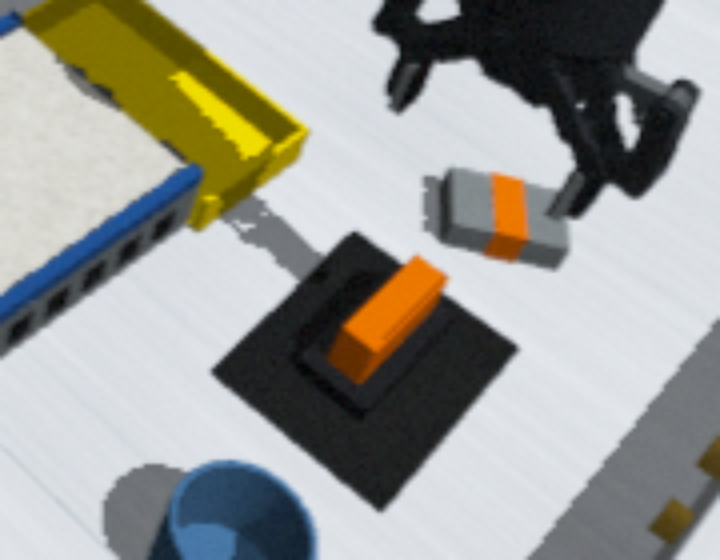

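```bash
python3 - <<'E'
from fit import *
plan(.427,-.0885,.16,120)
E
```

```text
turn [-0.527 -0.001 -0.008] shift [ 0.0066  0.0196 -0.4629]
```

Call:
step_arm([
  [[-0.05, 0, 0, 0, 0, -0.04, 1], [-0.1, 0, 0, 0, 0, -0.08, 1], [-0.15, 0, 0, 0, 0, -0.12, 1], [-0.2, 0, 0, 0, 0.005, -0.16, 1], [-0.25, 0, 0, 0, 0.005, -0.2, 1], [-0.3, 0, 0, 0, 0.01, -0.24, 1], [-0.35, 0, 0, 0, 0.01, -0.28, 1], [-0.4, 0, 0, 0, 0.01, -0.32, 1], [-0.45, 0, 0, 0, 0.015, -0.36, 1], [-0.5, 0, 0, 0, 0.015, -0.4, 1], [-0.527, 0, 0, 0, 0.02, -0.44, 1], [-0.527, 0, -0.008, 0.007, 0.02, -0.463, 1]],
])

```text
clock: 20.0
tcp_pos: [0.426, -0.091, 0.1588]
orientation: [-0.354, 0.612, -0.354, -0.612]
wrist_force: [0.7, 0.5, 0.1]
finger_gap: 0.0852
```

```bash
cat > cap.py <<'E'
from fit import *
import sys
def cap(n,x,y,color=None):
    im,d,P,h=look(n);H,S,V=h[...,0],h[...,1],h[...,2];X,Y,Z=P[...,0],P[...,1],P[...,2]
    near=(d>0)&(np.hypot(X-x,Y-y)<.03)
    t=near&(Z>.07)&(Z<.1); z=np.median(Z[t]); t&=abs(Z-z)<.004
    (cx,cy),r=cv2.minEnclosingCircle((P[t][:,:2]*1000).astype(np.float32)); m=P[t][:,:2].mean(0)*1000
    print('cap z',z.round(4),'circ',round(cx,1),round(cy,1),round(r,1),'mean',m.round(1),t.sum())
    vv,uu=np.where(t); v0,v1,u0,u1=max(vv.min()-60,0),vv.max()+60,max(uu.min()-60,0),uu.max()+60
    crop=im[v0:v1,u0:u1]; save(n+'c',cv2.resize(crop,None,fx=3,fy=3,interpolation=cv2.INTER_CUBIC)[:600,:800]); 
    q=t&(S<90)&(V>120)
    if q.sum()>5:
        p=P[q][:,:2]*1000; c=p.mean(0); w,vec=np.linalg.eigh(np.cov(p.T)); e=vec[:,1]; e=e*np.sign(e@(c-[cx,cy]))
        print('line mean',c.round(1),'dir',np.degrees(np.arctan2(e[1],e[0])).round(1),'from centre',np.degrees(np.arctan2(c[1]-cy,c[0]-cx)).round(1),q.sum())
    k=(d>0)&(np.hypot(X-x,Y-y)<.06)&(np.hypot(X-x,Y-y)>.024)&(Z>.033)&(Z<.045)&(S<40)&(V>165)
    if k.sum()>3:
        c=P[k][:,:2].mean(0)*1000;print('mark',c.round(1),'heading',np.degrees(np.arctan2(c[1]-cy,c[0]-cx)).round(1),k.sum())
    return cx/1000,cy/1000,z
E
python3 - <<'E'
from cap import *
st();cap('w13',.425,-.0885)
E
```

```text
t 20.0 p [ 0.426  -0.091   0.1588] hd 119.9 tilt [ 0.    -0.001 -1.   ] q [-0.39  0.07 -0.39  1.11 -0.   -0.92] F [0.7 0.5 0.1] M [ 0.07 -0.02  0.  ] gap 0.0852
cap z 0.0816 circ 426.1 -89.4 20.1 mean [425.3 -89.8] 1651
line mean [425.2 -81.1] dir 139.3 from centre 95.7 192
mark [465.3 -87.4] heading 3.0 38
```

View pics/w13.png

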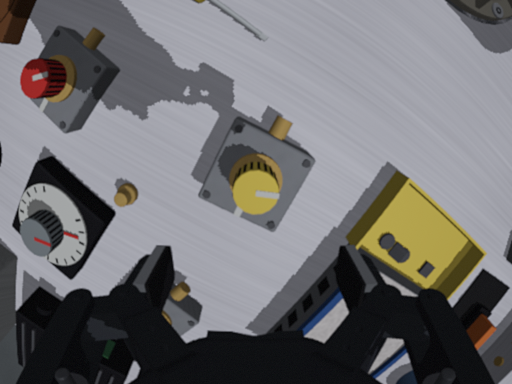

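```bash
python3 - <<'E'
from fit import *
st();plan(.4261,-.0894,.029,120)
E
```

```text
t 20.05 p [ 0.4257 -0.0928  0.1574] hd 119.8 tilt [-0.001 -0.002 -1.   ] q [-0.4   0.07 -0.39  1.11 -0.   -0.92] F [ 1.1 -2.5 -0.4] M [-0.08 -0.08  0.02] gap 0.0857
turn [-0.004 -0.001 -0.002] shift [ 0.1284 -0.0023  0.0029]
```

Call:
step_arm([
  [[0, 0, 0, 0.03, -0.002, 0.003, 1], [0, 0, 0, 0.06, -0.002, 0.003, 1], [0, 0, 0, 0.09, -0.002, 0.003, 1], [0, 0, 0, 0.11, -0.002, 0.003, 1], [0, 0, 0, 0.122, -0.002, 0.003, 1], [0, 0, 0, 0.128, -0.002, 0.003, 1], [0, 0, 0, 0.128, -0.002, 0.003, 1]],
])

```text
clock: 20.75
tcp_pos: [0.4244, -0.0887, 0.028]
orientation: [0.354, -0.611, 0.356, 0.613]
wrist_force: [-0.0, -0.1, 0.9]
finger_gap: 0.0856
```

```bash
python3 - <<'E'
from cap import *
st();im,d,P,h=look('w14')
for v in range(243,270,4): print(v,P[v,160].round(3),P[v,352].round(3))
plan(.4261,-.0894,.029,120)
E
```

```text
t 20.75 p [ 0.4244 -0.0887  0.028 ] hd 119.8 tilt [-0.004 -0.001 -1.   ] q [-0.39  0.2  -0.6   0.78 -0.   -0.91] F [-0.  -0.1  0.9] M [0.01 0.02 0.01] gap 0.0856
243 [ 0.48  -0.137 -0.001] [ 0.409 -0.011 -0.002]
247 [ 0.438 -0.133  0.066] [ 0.392 -0.051  0.066]
251 [ 0.437 -0.132  0.071] [ 0.392 -0.053  0.071]
255 [ 0.437 -0.131  0.075] [ 0.393 -0.053  0.074]
259 [ 0.437 -0.13   0.077] [ 0.393 -0.055  0.078]
263 [ 0.437 -0.129  0.08 ] [ 0.394 -0.056  0.082]
267 [ 0.439 -0.128  0.08 ] [ 0.395 -0.055  0.083]
turn [-0.004 -0.    -0.003] shift [-0.0002 -0.0006 -0.0008]
```

View pics/w14.png

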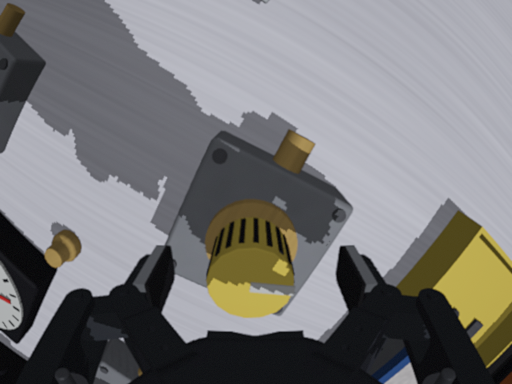

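Call:
step_arm([
  [[0, 0, 0, 0, 0, 0, 0], [0, 0, 0, 0, 0, 0, 0], [0, 0, 0, 0, 0, 0, 0], [0, 0, 0, 0, 0, 0, 0], [0, 0, 0, 0, 0, 0, 0], [0, 0, 0, 0, 0, 0, 0]],
], force=60)

```text
clock: 21.4
tcp_pos: [0.4264, -0.0902, 0.0299]
orientation: [-0.354, 0.612, -0.356, -0.611]
wrist_force: [-0.2, -3.2, 5.7]
finger_gap: 0.0386
```

Call:
step_arm([
  [[0.1, 0, 0, 0.0001, 0, 0, 0], [0.22, 0, 0, 0.0003, 0, 0, 0], [0.34, 0, 0, 0.0005, 0, 0, 0], [0.46, 0, 0, 0.0007, 0, 0, 0], [0.58, 0, 0, 0.0009, 0, 0, 0], [0.7, 0, 0, 0.001, 0, 0, 0], [0.82, 0, 0, 0.0012, 0, 0, 0], [0.94, 0, 0, 0.0014, 0, 0, 0], [1.06, 0, 0, 0.0016, 0, 0, 0], [1.18, 0, 0, 0.0018, 0, 0, 0], [1.3, 0, 0, 0.002, 0, 0, 0], [1.3, 0, 0, 0.002, 0, 0, 0]],
])

```text
clock: 22.6
tcp_pos: [0.4263, -0.0914, 0.0282]
orientation: [0.652, -0.273, 0.654, 0.269]
wrist_force: [-1.3, -2.8, 0.7]
finger_gap: 0.0384
```

```bash
python3 - <<'E'
from cap import *
st();im,d,P,h=look('w15')
E
```

```text
t 22.6 p [ 0.4263 -0.0914  0.0282] hd 45.1 tilt [-0.    -0.006 -1.   ] q [-0.39  0.2  -0.6   0.77 -0.01  0.39] F [-1.3 -2.8  0.7] M [-0.8   0.28 -0.06] gap 0.0384
```

View pics/w15.png

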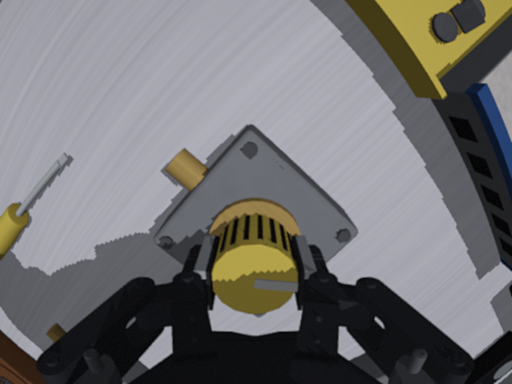

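Call:
step_arm([
  [[0.1, 0, 0, 0.0001, 0, 0, 0], [0.2, 0, 0, 0.0003, 0, 0, 0], [0.3, 0, 0, 0.0005, 0, 0, 0], [0.4, 0, 0, 0.0006, 0, 0, 0], [0.5, 0, 0, 0.0008, 0, 0, 0], [0.55, 0, 0, 0.0008, 0, 0, 0], [0.6, 0, 0, 0.0009, 0, 0, 0], [0.65, 0, 0, 0.0009, 0, 0, 0], [0.65, 0, 0, 0.0009, 0, 0, 0]],
])

```text
clock: 23.55
tcp_pos: [0.4258, -0.0918, 0.0273]
orientation: [0.705, -0.052, 0.706, 0.047]
wrist_force: [-2.0, -3.4, 0.0]
finger_gap: 0.0386
```

```bash
python3 - <<'E'
from cap import *
st();im,d,P,h=look('w16')
E
```

```text
t 23.55 p [ 0.4258 -0.0918  0.0273] hd 8.0 tilt [-0.001 -0.007 -1.   ] q [-0.39  0.2  -0.6   0.77 -0.01  1.04] F [-2.  -3.4  0. ] M [-0.62  0.41  0.71] gap 0.0386
```

View pics/w16.png

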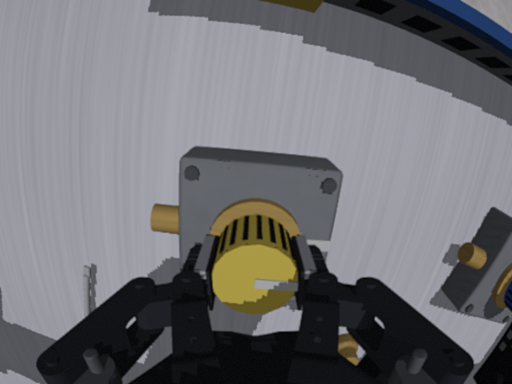

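Call:
step_arm([
  [[0.08, 0, 0, 0.0001, 0, 0, 0], [0.16, 0, 0, 0.0001, 0, 0, 0], [0.24, 0, 0, 0.0002, 0, 0, 0], [0.24, 0, 0, 0.0002, 0, 0, 0]],
])

```text
clock: 24.0
tcp_pos: [0.4256, -0.0905, 0.0271]
orientation: [0.706, 0.032, 0.707, -0.036]
wrist_force: [-0.9, 4.6, 3.6]
finger_gap: 0.0386
```

```bash
python3 - <<'E'
from cap import *
st();im,d,P,h=look('w17')
E
```

```text
t 24.0 p [ 0.4256 -0.0905  0.0271] hd -5.5 tilt [-0.001 -0.005 -1.   ] q [-0.39  0.2  -0.6   0.77 -0.01  1.28] F [-0.9  4.6  3.6] M [0.76 0.28 1.24] gap 0.0386
```

View pics/w17.png

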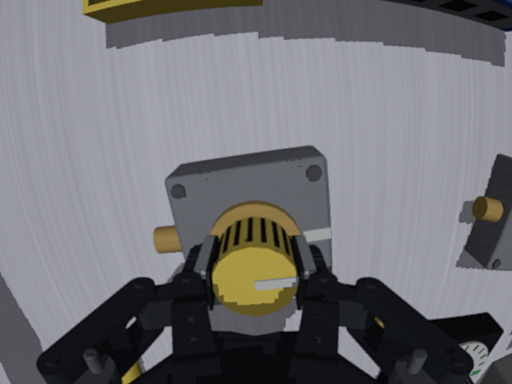

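The jaws now slip against the stop with Mz at 1.24, and the line runs parallel to the mark. I'll release, rise and verify.

Call:
step_arm([
  [[0, 0, 0, 0, 0, 0, 1], [0, 0, 0, 0, 0, 0, 1], [0, 0, 0, 0, 0, 0, 1], [0, 0, 0, 0, 0, 0, 1], [0, 0, 0, 0, 0, 0, 1], [0, 0, 0, -0.03, 0, 0, 1], [0, 0, 0, -0.07, 0, 0, 1], [0, 0, 0, -0.11, 0, 0, 1], [0, 0, 0, -0.13, 0, 0, 1], [0, 0, 0, -0.13, 0, 0, 1]],
])

```text
clock: 25.05
tcp_pos: [0.4281, -0.0909, 0.1604]
orientation: [0.708, 0.031, 0.704, -0.036]
wrist_force: [-0.1, -0.3, -0.3]
finger_gap: 0.0858
```

```bash
python3 - <<'E'
from cap import *
st();cap('w18',.425,-.0895); plan(.4315,-.331,.16,70)
E
```

```text
t 25.05 p [ 0.4281 -0.0909  0.1604] hd -5.5 tilt [ 0.005 -0.008 -1.   ] q [-0.39  0.07 -0.39  1.11 -0.01  1.28] F [-0.1 -0.3 -0.3] M [-0.02  0.   -0.01] gap 0.0858
cap z 0.0786 circ 425.5 -89.1 20.1 mean [425.9 -88.7] 1585
line mean [435.7 -88.8] dir 1.1 from centre 1.5 152
turn [-1.317 -0.002  0.007] shift [-1.000e-04 -2.391e-01  2.750e-02]
```

View pics/w18.png

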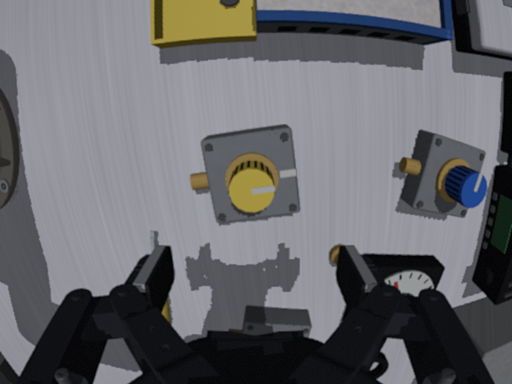

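View pics/w18c.png

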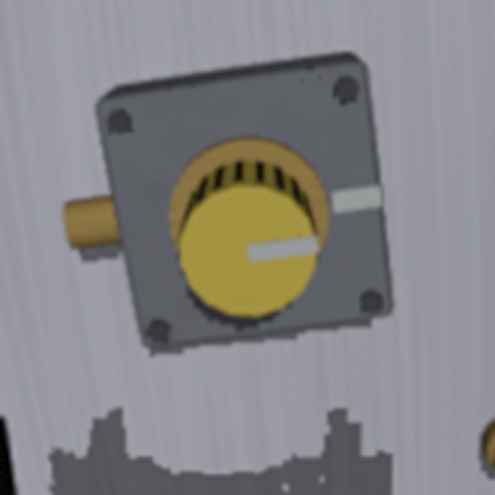

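```bash
python3 - <<'E'
from cap import *
plan(.4315,-.331,.155,93)
E
```

```text
turn [-1.719 -0.003  0.007] shift [ 0.0049 -0.2391  0.0275]
```

Call:
step_arm([
  [[-0.145, 0, 0, 0, -0.02, 0.003, 1], [-0.29, 0, 0, 0, -0.04, 0.005, 1], [-0.435, 0, 0, 0, -0.065, 0.008, 1], [-0.58, 0, 0, 0, -0.09, 0.01, 1], [-0.725, 0, 0, 0, -0.115, 0.013, 1], [-0.87, 0, 0, 0, -0.14, 0.016, 1], [-1.015, 0, 0, 0, -0.165, 0.019, 1], [-1.16, 0, 0, 0, -0.19, 0.022, 1], [-1.305, 0, 0, 0, -0.215, 0.025, 1], [-1.45, 0, 0, 0.005, -0.239, 0.0275, 1], [-1.595, 0, 0, 0.005, -0.239, 0.0275, 1], [-1.719, 0, 0.007, 0.005, -0.239, 0.0275, 1]],
])

```text
clock: 26.3
tcp_pos: [0.4303, -0.3309, 0.1524]
orientation: [0.485, -0.512, 0.487, 0.516]
wrist_force: [0.1, -0.3, 0.3]
finger_gap: 0.0856
```

```bash
python3 - <<'E'
from cap import *
st();cx,cy,z=cap('w19',.4315,-.332); plan(cx,cy,.03,93)
E
```

```text
t 26.3 p [ 0.4303 -0.3309  0.1524] hd 93.3 tilt [-0.005  0.001 -1.   ] q [-0.8   0.28 -0.15  1.15 -0.   -0.86] F [ 0.1 -0.3  0.3] M [0.05 0.   0.03] gap 0.0856
cap z 0.0822 circ 431.7 -332.6 20.0 mean [ 430.9 -332.6] 1690
line mean [ 427.  -324.7] dir 120.3 from centre 120.9 170
mark [ 471.6 -341.2] heading -12.2 31
turn [ 0.009  0.001 -0.005] shift [ 0.1225 -0.0018 -0.0022]
```

View pics/w19.png

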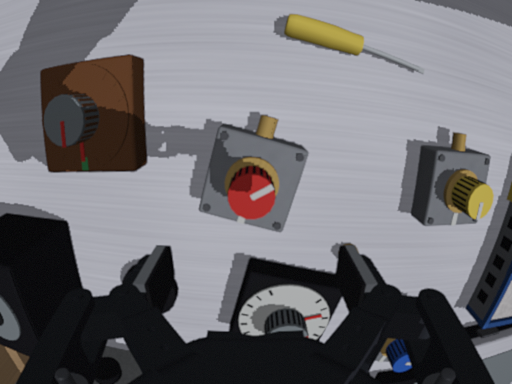

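Call:
step_arm([
  [[0, 0, 0, 0.03, -0.002, -0.002, 1], [0, 0, 0, 0.06, -0.002, -0.002, 1], [0, 0, 0, 0.09, -0.002, -0.002, 1], [0, 0, 0, 0.11, -0.002, -0.002, 1], [0, 0, 0, 0.12, -0.002, -0.002, 1], [0, 0, 0, 0.123, -0.002, -0.002, 1], [0, 0, 0, 0.123, -0.002, -0.002, 0], [0, 0, 0, 0.123, -0.002, -0.002, 0], [0, 0, 0, 0.123, -0.002, -0.002, 0], [0, 0, 0, 0.123, -0.002, -0.002, 0], [0, 0, 0, 0.123, -0.002, -0.002, 0], [0, 0, 0, 0.123, -0.002, -0.002, 0]],
], force=60)

```text
clock: 27.55
tcp_pos: [0.4326, -0.3337, 0.0309]
orientation: [0.483, -0.514, 0.486, 0.516]
wrist_force: [-1.9, -1.9, 6.9]
finger_gap: 0.0384
```

```bash
python3 - <<'E'
from cap import *
st()
E
```

```text
t 27.55 p [ 0.4326 -0.3337  0.0309] hd 93.5 tilt [-0.004 -0.002 -1.   ] q [-0.8   0.38 -0.32  0.87 -0.   -0.86] F [-1.9 -1.9  6.9] M [-0.18  0.26  0.06] gap 0.0384
```

Call:
step_arm([
  [[0.12, 0, 0, 0.0002, 0, 0, 0], [0.24, 0, 0, 0.0004, 0, 0, 0], [0.36, 0, 0, 0.0005, 0, 0, 0], [0.48, 0, 0, 0.0007, 0, 0, 0], [0.6, 0, 0, 0.0009, 0, 0, 0], [0.72, 0, 0, 0.0011, 0, 0, 0], [0.84, 0, 0, 0.0013, 0, 0, 0], [0.96, 0, 0, 0.0014, 0, 0, 0], [1.08, 0, 0, 0.0016, 0, 0, 0], [1.2, 0, 0, 0.0018, 0, 0, 0], [1.32, 0, 0, 0.002, 0, 0, 0], [1.44, 0, 0, 0.0022, 0, 0, 0]],
])

```text
clock: 28.75
tcp_pos: [0.4319, -0.3349, 0.029]
orientation: [0.702, -0.067, 0.706, 0.064]
wrist_force: [-3.6, -4.4, 1.2]
finger_gap: 0.0389
```

Call:
step_arm([
  [[0.12, 0, 0, 0.0002, 0, 0, 0], [0.24, 0, 0, 0.0004, 0, 0, 0], [0.36, 0, 0, 0.0005, 0, 0, 0], [0.48, 0, 0, 0.0007, 0, 0, 0], [0.6, 0, 0, 0.0009, 0, 0, 0], [0.72, 0, 0, 0.0011, 0, 0, 0], [0.82, 0, 0, 0.0012, 0, 0, 0], [0.9, 0, 0, 0.0013, 0, 0, 0], [0.98, 0, 0, 0.0013, 0, 0, 0], [1.06, 0, 0, 0.0013, 0, 0, 0], [1.06, 0, 0, 0.0013, 0, 0, 0]],
])

```text
clock: 29.85
tcp_pos: [0.4308, -0.3346, 0.0276]
orientation: [0.639, 0.296, 0.643, -0.301]
wrist_force: [-5.1, -1.2, 1.9]
finger_gap: 0.0383
```

```bash
python3 - <<'E'
from cap import *
st();im,d,P,h=look('w20')
E
```

```text
t 29.85 p [ 0.4308 -0.3346  0.0276] hd -50.0 tilt [-0.007 -0.004 -1.   ] q [-0.8   0.39 -0.33  0.86 -0.01  1.64] F [-5.1 -1.2  1.9] M [-0.22  0.93  1.55] gap 0.0383
```

View pics/w20.png

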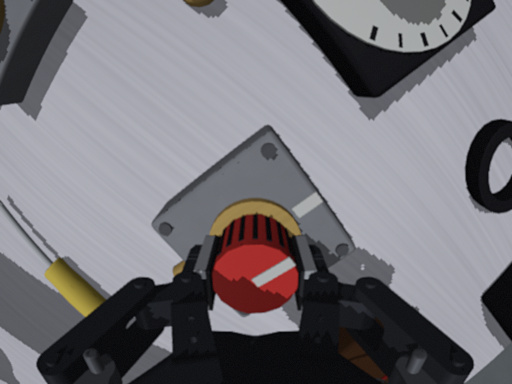

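Call:
step_arm([
  [[0, 0, 0, 0, 0, 0, 1], [0, 0, 0, 0, 0, 0, 1], [0, 0, 0, 0, 0, 0, 1], [0, 0, 0, 0, 0, 0, 1], [0, 0, 0, 0, 0, 0, 1], [0, 0, 0, -0.03, 0, 0, 1], [0, 0, 0, -0.07, 0, 0, 1], [0, 0, 0, -0.11, 0, 0, 1], [0, 0, 0, -0.13, 0, 0, 1], [0, 0, 0, -0.13, 0, 0, 1]],
])

```text
clock: 30.9
tcp_pos: [0.4336, -0.3359, 0.1614]
orientation: [0.642, 0.295, 0.641, -0.301]
wrist_force: [0.2, -0.5, 0.2]
finger_gap: 0.0858
```

```bash
python3 - <<'E'
from cap import *
st();cap('w21',.4317,-.3326); plan(.6583,-.1115,.17,55)
E
```

```text
t 30.9 p [ 0.4336 -0.3359  0.1614] hd -49.9 tilt [-0.002 -0.009 -1.   ] q [-0.8   0.28 -0.13  1.16 -0.01  1.64] F [ 0.2 -0.5  0.2] M [-0.01 -0.01  0.06] gap 0.0858
cap z 0.0785 circ 431.8 -332.3 20.0 mean [ 432.4 -331.9] 1577
line mean [ 440.6 -334.7] dir -5.0 from centre -15.1 158
mark [ 467.4 -340.2] heading -12.6 72
turn [-1.83  -0.006  0.007] shift [-0.0134  0.3165 -0.0255]
```

View pics/w21c.png

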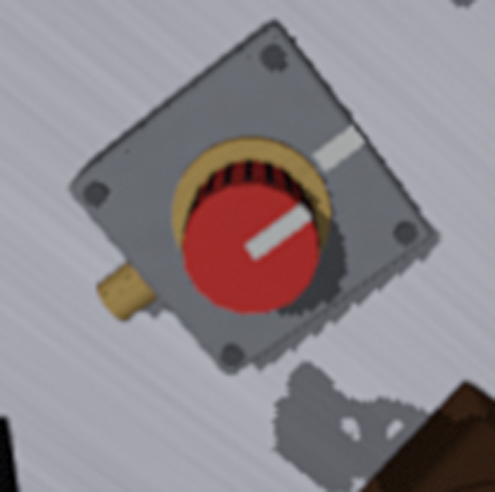

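Call:
step_arm([
  [[-0.145, 0, 0, 0, 0.028, -0.002, 1], [-0.29, 0, 0, 0, 0.056, -0.004, 1], [-0.435, 0, 0, 0, 0.084, -0.006, 1], [-0.58, 0, 0, 0, 0.112, -0.008, 1], [-0.725, 0, 0, 0, 0.14, -0.01, 1], [-0.87, 0, 0, 0, 0.168, -0.012, 1], [-1.015, 0, 0, 0, 0.196, -0.014, 1], [-1.16, 0, 0, 0, 0.224, -0.017, 1], [-1.305, 0, 0, 0, 0.252, -0.02, 1], [-1.45, 0, 0, 0, 0.28, -0.023, 1], [-1.595, 0, 0, -0.005, 0.305, -0.0255, 1], [-1.73, 0, 0.005, -0.005, 0.3165, -0.0255, 1]],
])

```text
clock: 32.15
tcp_pos: [0.6588, -0.1092, 0.1595]
orientation: [0.639, -0.296, 0.644, 0.298]
wrist_force: [0.2, -1.1, 0.6]
finger_gap: 0.0851
```

```bash
python3 - <<'E'
from cap import *
st();cx,cy,z=cap('w22',.6583,-.1115); plan(cx,cy,.03)
E
```

```text
t 32.15 p [ 0.6588 -0.1092  0.1595] hd 49.7 tilt [-0.007 -0.001 -1.   ] q [-0.28  0.52  0.23  1.29 -0.    0.42] F [ 0.2 -1.1  0.6] M [-0.02  0.02  0.  ] gap 0.0851
cap z 0.081 circ 660.1 -110.7 20.2 mean [ 659.3 -110.7] 1588
line mean [ 663.5 -102.4] dir 85.0 from centre 68.1 167
mark [ 695.9 -115.2] heading -7.1 58
turn [-0.    -0.004 -0.005] shift [ 0.1291 -0.0024 -0.0004]
```

View pics/w22.png

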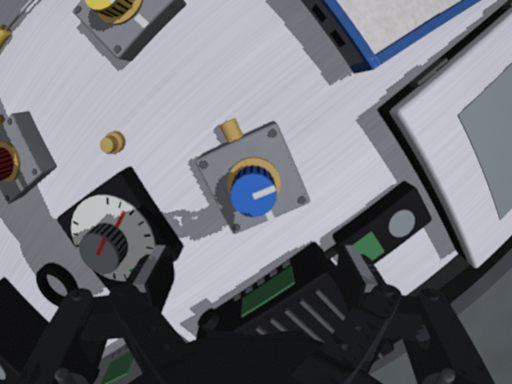

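```bash
python3 - <<'E'
from h import *
for c in('top','scene'):
    P=cloud(c,np.load(c+'0d.npy')).reshape(-1,3)
    for x,y in((.66,-.11),(.604,-.284)):
        r=np.hypot(P[:,0]-x,P[:,1]-y)
        for a in(.06,.08,.1,.12,.14,.16):
            m=(r>a-.02)&(r<a); print(c,x,a,np.percentile(P[m,2],99).round(3),end=' | ')
        print()
E
```

```text
top 0.66 0.06 0.042 | top 0.66 0.08 0.028 | top 0.66 0.1 0.005 | top 0.66 0.12 0.074 | top 0.66 0.14 0.078 | top 0.66 0.16 0.079 | 
top 0.604 0.06 0.046 | top 0.604 0.08 0.042 | top 0.604 0.1 0.02 | top 0.604 0.12 0.028 | top 0.604 0.14 0.039 | top 0.604 0.16 0.085 | 
scene 0.66 0.06 0.041 | scene 0.66 0.08 0.031 | scene 0.66 0.1 0.003 | scene 0.66 0.12 0.075 | scene 0.66 0.14 0.079 | scene 0.66 0.16 0.08 | 
scene 0.604 0.06 0.044 | scene 0.604 0.08 0.04 | scene 0.604 0.1 0.035 | scene 0.604 0.12 0.027 | scene 0.604 0.14 0.038 | scene 0.604 0.16 0.097 |
```

Call:
step_arm([
  [[0, 0, 0, 0.03, -0.002, 0, 1], [0, 0, 0, 0.06, -0.002, 0, 1], [0, 0, 0, 0.09, -0.002, 0, 1], [0, 0, 0, 0.11, -0.002, 0, 1], [0, 0, 0, 0.122, -0.002, 0, 1], [0, 0, 0, 0.129, -0.002, 0, 1], [0, 0, 0, 0.129, -0.002, 0, 0], [0, 0, 0, 0.129, -0.002, 0, 0], [0, 0, 0, 0.129, -0.002, 0, 0], [0, 0, 0, 0.129, -0.002, 0, 0], [0, 0, 0, 0.129, -0.002, 0, 0], [0, 0, 0, 0.129, -0.002, 0, 0]],
], force=60)

```text
clock: 33.4
tcp_pos: [0.6596, -0.1125, 0.0324]
orientation: [0.638, -0.299, 0.644, 0.298]
wrist_force: [-5.3, -5.5, 6.3]
finger_gap: 0.0382
```

```bash
python3 - <<'E'
from cap import *
st()
E
```

```text
t 33.4 p [ 0.6596 -0.1125  0.0324] hd 49.9 tilt [-0.006 -0.004 -1.   ] q [-0.29  0.59  0.03  1.02 -0.01  0.41] F [-5.3 -5.5  6.3] M [-1.03  1.14  0.  ] gap 0.0382
```

Call:
step_arm([
  [[0.12, 0, 0, 0.0002, 0, 0, 0], [0.24, 0, 0, 0.0004, 0, 0, 0], [0.36, 0, 0, 0.0005, 0, 0, 0], [0.48, 0, 0, 0.0007, 0, 0, 0], [0.6, 0, 0, 0.0009, 0, 0, 0], [0.72, 0, 0, 0.0011, 0, 0, 0], [0.84, 0, 0, 0.0013, 0, 0, 0], [0.96, 0, 0, 0.0014, 0, 0, 0], [1.08, 0, 0, 0.0016, 0, 0, 0], [1.2, 0, 0, 0.0018, 0, 0, 0], [1.3, 0, 0, 0.002, 0, 0, 0], [1.38, 0, 0, 0.0021, 0, 0, 0]],
])

```text
clock: 34.6
tcp_pos: [0.6597, -0.1125, 0.0307]
orientation: [0.682, 0.177, 0.686, -0.181]
wrist_force: [-0.7, -0.7, -1.9]
finger_gap: 0.0381
```

Call:
step_arm([
  [[0.08, 0, 0, 0.0001, 0, 0, 0], [0.16, 0, 0, 0.0002, 0, 0, 0], [0.24, 0, 0, 0.0002, 0, 0, 0], [0.32, 0, 0, 0.0002, 0, 0, 0], [0.4, 0, 0, 0.0002, 0, 0, 0], [0.4, 0, 0, 0.0002, 0, 0, 0]],
])

```text
clock: 35.2
tcp_pos: [0.6607, -0.1117, 0.0307]
orientation: [0.634, 0.309, 0.636, -0.312]
wrist_force: [4.5, 2.5, -6.2]
finger_gap: 0.0384
```

```bash
python3 - <<'E'
from cap import *
st();im,d,P,h=look('w23')
E
```

```text
t 35.2 p [ 0.6607 -0.1117  0.0307] hd -52.1 tilt [-0.004 -0.004 -1.   ] q [-0.28  0.6   0.03  1.01 -0.    2.2 ] F [ 4.5  2.5 -6.2] M [ 0.49 -0.85  1.49] gap 0.0384
```

View pics/w23.png

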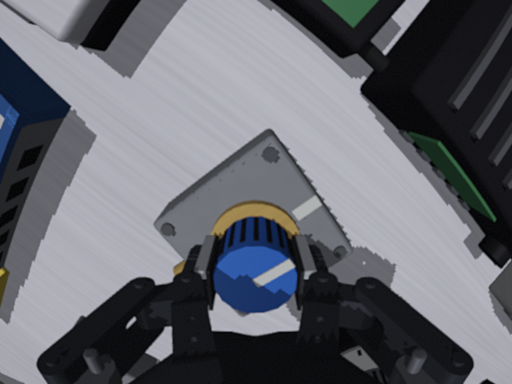

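Blue is home too, with the line parallel to the mark and Mz at 1.49. I'll release, rise and check.

Call:
step_arm([
  [[0, 0, 0, 0, 0, 0, 1], [0, 0, 0, 0, 0, 0, 1], [0, 0, 0, 0, 0, 0, 1], [0, 0, 0, 0, 0, 0, 1], [0, 0, 0, 0, 0, 0, 1], [0, 0, 0, -0.03, 0, 0, 1], [0, 0, 0, -0.07, 0, 0, 1], [0, 0, 0, -0.11, 0, 0, 1], [0, 0, 0, -0.13, 0, 0, 1], [0, 0, 0, -0.13, 0, 0, 1]],
])

```text
clock: 36.25
tcp_pos: [0.6635, -0.112, 0.1653]
orientation: [0.637, 0.309, 0.633, -0.312]
wrist_force: [0.4, 0.3, 0.6]
finger_gap: 0.0854
```

```bash
python3 - <<'E'
from cap import *
st();cap('w24',.66,-.1107)
for h in(50,30,0): plan(.605,-.283,.165,h)
E
```

```text
t 36.25 p [ 0.6635 -0.112   0.1653] hd -52.1 tilt [ 0.003 -0.006 -1.   ] q [-0.28  0.52  0.24  1.29 -0.    2.2 ] F [0.4 0.3 0.6] M [ 0.05 -0.01 -0.02] gap 0.0854
cap z 0.0785 circ 659.8 -110.9 20.1 mean [ 660.5 -110.5] 1513
line mean [ 667.7 -113.4] dir -13.9 from centre -17.4 161
mark [ 689.9 -119.2] heading -15.3 115
turn [-1.781 -0.     0.006] shift [-0.0014 -0.1506  0.0998]
turn [-1.432e+00  1.000e-03  5.000e-03] shift [-0.0014 -0.1506  0.0998]
turn [-0.909  0.002  0.005] shift [-0.0014 -0.1506  0.0998]
```

View pics/w24c.png

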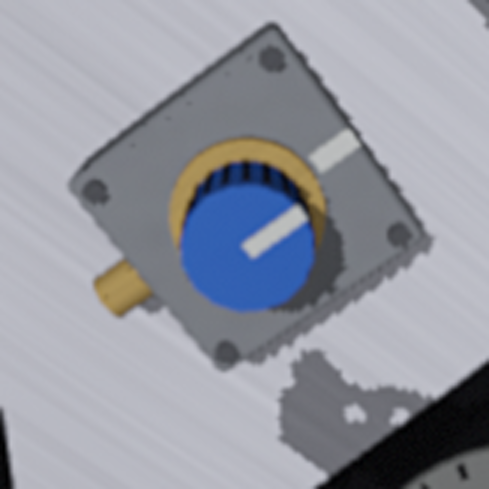

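Call:
step_arm([
  [[-0.145, 0, 0, 0, -0.013, 0.009, 1], [-0.29, 0, 0, 0, -0.026, 0.018, 1], [-0.435, 0, 0, 0, -0.039, 0.027, 1], [-0.58, 0, 0, 0, -0.052, 0.036, 1], [-0.725, 0, 0, 0, -0.065, 0.045, 1], [-0.87, 0, 0, 0, -0.078, 0.054, 1], [-1.015, 0, 0, 0, -0.091, 0.063, 1], [-1.16, 0, 0, 0, -0.104, 0.072, 1], [-1.305, 0, 0, 0, -0.117, 0.081, 1], [-1.45, 0, 0, 0, -0.13, 0.09, 1], [-1.595, 0, 0, 0, -0.143, 0.1, 1], [-1.74, 0, 0.005, 0, -0.15, 0.1, 1]],
])

```text
clock: 37.5
tcp_pos: [0.6043, -0.2839, 0.161]
orientation: [0.645, -0.286, 0.647, 0.288]
wrist_force: [-0.2, -0.3, -1.0]
finger_gap: 0.0853
```

```bash
cat > bez.py <<'E'
from fit import *
def bez(n,x=.6045,y=-.283):
    st();im,d,P,h=look(n);H,S,V=h[...,0],h[...,1],h[...,2];X,Y,Z=P[...,0],P[...,1],P[...,2];rr=np.hypot(X-x,Y-y);ok=d>0
    t=ok&(rr<.03)&(Z>.068)&(Z<.09);(cx,cy),r=cv2.minEnclosingCircle((P[t][:,:2]*1000).astype(np.float32));print('bezel',round(cx,1),round(cy,1),round(r,1),np.median(Z[t]).round(4),t.sum())
    c=np.array([cx,cy])/1000
    ang=lambda p:np.degrees(np.arctan2(p[1]-c[1],p[0]-c[0])).round(1)
    red=ok&(rr<.06)&((H<8)|(H>172))&(S>120)
    for nm,m in(('top red',red&(Z>.068)),('scale red',red&(Z<.055)&(Z>.03))):
        if m.sum()<5: continue
        p=P[m][:,:2];mu=p.mean(0);w,v=np.linalg.eigh(np.cov(p.T));e=v[:,1]*np.sign(v[:,1]@(mu-c));print(nm,m.sum(),mu.round(4),'from c',ang(mu),'axis',np.degrees(np.arctan2(e[1],e[0])).round(1))
    g=ok&(rr<.065)&(H>40)&(H<85)&(S>100)&(Z>.03)&(Z<.055)
    if g.sum()>3: p=P[g][:,:2].mean(0);print('green',g.sum(),p.round(4),'from c',ang(p))
    s=ok&(rr<.063)&(Z>.037)&(Z<.0445)&(V>130)&(S<60)
    if s.sum()>50:
        (a,b),r=cv2.minEnclosingCircle((P[s][:,:2]*1000).astype(np.float32));print('scale circ',round(a,1),round(b,1),round(r,1))
    k=ok&(rr<.11)&(V<45)&(Z>.03)&(Z<.042)
    vv,uu=np.where(rr<.07);save(n+'c',cv2.resize(im[max(vv.min()-5,0):vv.max()+5,max(uu.min()-5,0):uu.max()+5],None,fx=3,fy=3,interpolation=cv2.INTER_CUBIC)[:600,:800])
    return c
E
python3 - <<'E'
from bez import *
c=bez('w25');plan(*c,.025)
E
```

```text
t 37.5 p [ 0.6043 -0.2839  0.161 ] hd 47.9 tilt [-0.003  0.001 -1.   ] q [-0.56  0.52  0.23  1.29 -0.    0.18] F [-0.2 -0.3 -1. ] M [ 0.01  0.02 -0.03] gap 0.0853
bezel 605.0 -283.7 25.5 0.0747 2429
top red 133 [ 0.6015 -0.2707] from c 105.3 axis 105.7
scale red 87 [ 0.5954 -0.2499] from c 105.9 axis 104.9
green 64 [ 0.6534 -0.2929] from c -10.7
scale circ 607.1 -283.1 58.0
turn [-0.    -0.002 -0.004] shift [ 0.1361 -0.0015  0.0015]
```

View pics/w25.png

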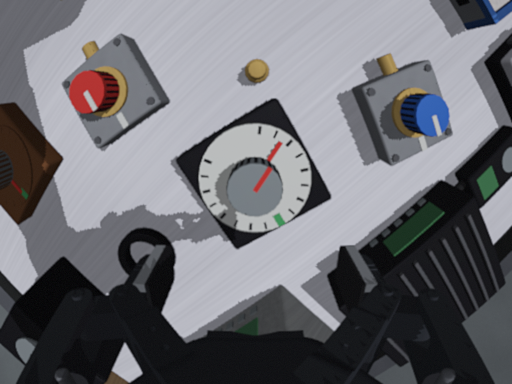

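Call:
step_arm([
  [[0, 0, 0, 0.03, -0.0015, 0.0015, 1], [0, 0, 0, 0.06, -0.0015, 0.0015, 1], [0, 0, 0, 0.09, -0.0015, 0.0015, 1], [0, 0, 0, 0.115, -0.0015, 0.0015, 1], [0, 0, 0, 0.13, -0.0015, 0.0015, 1], [0, 0, 0, 0.136, -0.0015, 0.0015, 1], [0, 0, 0, 0.136, -0.0015, 0.0015, 0], [0, 0, 0, 0.136, -0.0015, 0.0015, 0], [0, 0, 0, 0.136, -0.0015, 0.0015, 0], [0, 0, 0, 0.136, -0.0015, 0.0015, 0], [0, 0, 0, 0.136, -0.0015, 0.0015, 0]],
], force=50)

```text
clock: 38.65
tcp_pos: [0.6049, -0.2851, 0.0267]
orientation: [0.644, -0.288, 0.647, 0.288]
wrist_force: [-4.2, -2.4, 3.9]
finger_gap: 0.0488
```

```bash
python3 - <<'E'
from bez import *
c=bez('w26')
E
```

```text
t 38.65 p [ 0.6049 -0.2851  0.0267] hd 48.1 tilt [-0.004 -0.001 -1.   ] q [-0.56  0.6   0.02  1.   -0.    0.17] F [-4.2 -2.4  3.9] M [-0.57  0.97  0.02] gap 0.0488
bezel 602.3 -281.0 29.2 0.0747 9165
top red 488 [ 0.6013 -0.2708] from c 95.9 axis 105.9
scale red 326 [ 0.5951 -0.2497] from c 102.9 axis 105.4
green 82 [ 0.6561 -0.2932] from c -12.8
scale circ 607.9 -284.6 59.2
```

View pics/w26.png

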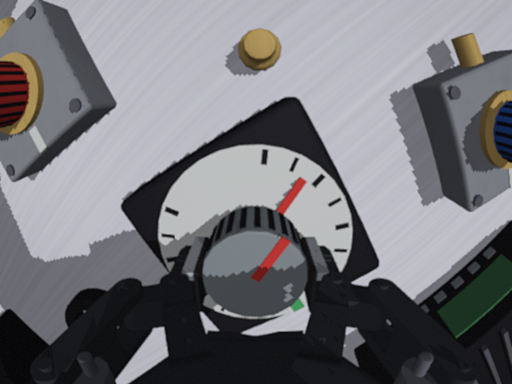

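Call:
step_arm([
  [[0.12, 0, 0, 0, 0, 0, 0], [0.24, 0, 0, 0, 0, 0, 0], [0.36, 0, 0, 0, 0, 0, 0], [0.48, 0, 0, 0, 0, 0, 0], [0.6, 0, 0, 0, 0, 0, 0], [0.72, 0, 0, 0, 0, 0, 0], [0.84, 0, 0, 0, 0, 0, 0], [0.96, 0, 0, 0, 0, 0, 0], [1.08, 0, 0, 0, 0, 0, 0], [1.2, 0, 0, 0, 0, 0, 0], [1.32, 0, 0, 0, 0, 0, 0], [1.44, 0, 0, 0, 0, 0, 0]],
])

```text
clock: 39.9
tcp_pos: [0.6043, -0.285, 0.0267]
orientation: [0.674, 0.21, 0.676, -0.212]
wrist_force: [-1.8, -2.0, -1.4]
finger_gap: 0.0488
```

Call:
step_arm([
  [[0.1, 0, 0, 0, 0, 0, 0], [0.2, 0, 0, 0, 0, 0, 0], [0.3, 0, 0, 0, 0, 0, 0], [0.4, 0, 0, 0, 0, 0, 0], [0.5, 0, 0, 0, 0, 0, 0], [0.57, 0, 0, 0, 0, 0, 0], [0.57, 0, 0, 0, 0, 0, 0], [0.57, 0, 0, 0, 0, 0, 0]],
])

```text
clock: 40.7
tcp_pos: [0.6042, -0.2849, 0.0267]
orientation: [0.587, 0.391, 0.59, -0.393]
wrist_force: [-1.3, -0.8, -2.0]
finger_gap: 0.0487
```

```bash
python3 - <<'E'
from bez import *
c=bez('w27')
E
```

```text
t 40.7 p [ 0.6042 -0.2849  0.0267] hd -67.3 tilt [-0.004 -0.001 -1.   ] q [-0.56  0.6   0.02  1.   -0.    2.19] F [-1.3 -0.8 -2. ] M [ 0.07  0.3  -0.04] gap 0.0487
bezel 607.3 -281.8 29.1 0.0745 9053
top red 487 [ 0.618  -0.2856] from c -19.6 axis -9.7
scale red 323 [ 0.6398 -0.2893] from c -13.0 axis -9.9
green 279 [ 0.6549 -0.2935] from c -13.8
scale circ 603.5 -283.6 57.4
```

View pics/w27.png

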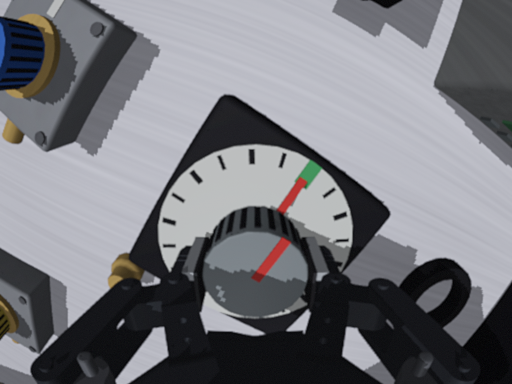

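```bash
python3 - <<'E'
import cv2
im=cv2.imread('pics/w27.png');cv2.imwrite('pics/w27z.png',cv2.resize(im[140:300,200:400],None,fx=4,fy=4,interpolation=cv2.INTER_CUBIC)[:600])
E
```

```text
(no output)
```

View pics/w27z.png

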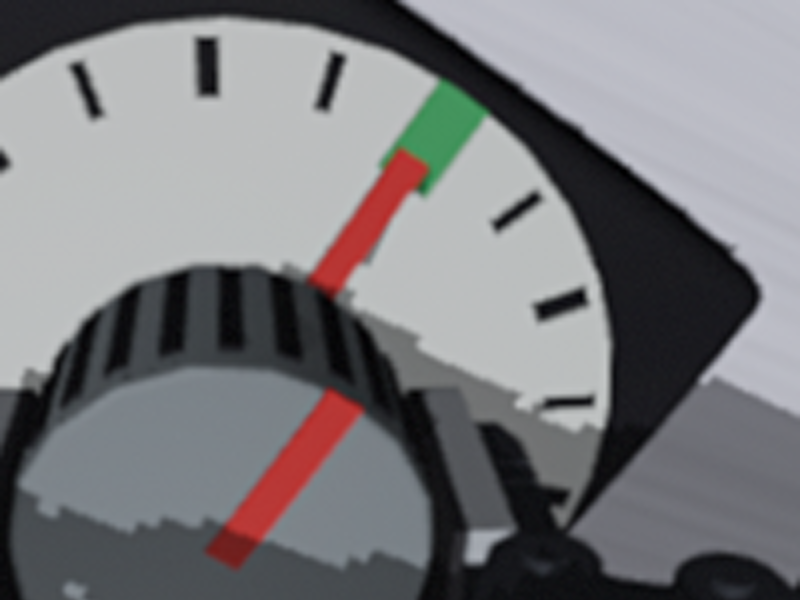

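```bash
python3 - <<'E'
from bez import *
im,d,P,h=look('w28');H,S,V=h[...,0],h[...,1],h[...,2];X,Y,Z=P[...,0],P[...,1],P[...,2]
# scale centre by circle fit on the white/black boundary
s=(d>0)&(np.hypot(X-.605,Y+.284)<.063)&(Z>.037)&(Z<.0445)&(((V>130)&(S<60)))
pts=P[s][:,:2]
a=np.degrees(np.arctan2(pts[:,1]+.284,pts[:,0]-.605)); r=np.hypot(pts[:,0]-.605,pts[:,1]+.284)
E=[]
for k in range(-180,180,4):
    m=(a>=k)&(a<k+4)
    if m.sum()>20:
        i=np.argsort(r[m])[-4:]; E.append(np.append(pts[m][i].mean(0),r[m][i].mean()))
E=np.array(E);E=E[abs(E[:,2]-.056)<.004]
A=np.c_[2*E[:,:2],np.ones(len(E))];b=(E[:,:2]**2).sum(1);sol=np.linalg.lstsq(A,b,rcond=None)[0];c=sol[:2];print('scale fit',c.round(4),np.sqrt(sol[2]+c@c).round(4),len(E))
for c in (c,np.array([.605,-.2837]),np.array([.6045,-.2845])):
    for nm,m in(('green',(H>40)&(H<85)&(S>90)),('red',((H<8)|(H>172))&(S>120)&(Z<.055)),('redtop',((H<8)|(H>172))&(S>120)&(Z>.068))):
        q=m&(np.hypot(X-.605,Y+.284)<.065)&(Z>.03);p=P[q]-[*c,0];rr=np.hypot(p[:,0],p[:,1])
        if nm=='green': p=p[rr>.0485]
        th=np.degrees(np.arctan2(p[:,1],p[:,0]));print(nm,th.mean().round(2),'min/max',np.percentile(th,[3,97]).round(1),len(p),'z',np.median(p[:,2]).round(4),'r',rr.min().round(3),rr.max().round(3))
E
```

```text
scale fit [ 0.6049 -0.2834] 0.0558 55
green -11.23 min/max [-15.   -7.4] 213 z 0.0412 r 0.043 0.056
red -9.55 min/max [-13.2  -6. ] 324 z 0.0434 r 0.025 0.046
redtop -9.28 min/max [-37.3  19.6] 486 z 0.0753 r 0.001 0.025
green -10.95 min/max [-14.7  -7.1] 208 z 0.0412 r 0.043 0.056
red -9.12 min/max [-12.7  -5.4] 324 z 0.0434 r 0.025 0.046
redtop -7.5 min/max [-35.2  28.3] 486 z 0.0753 r 0.0 0.025
green -9.99 min/max [-13.8  -6.2] 217 z 0.0412 r 0.043 0.057
red -7.68 min/max [-11.1  -3.7] 324 z 0.0434 r 0.025 0.046
redtop -1.64 min/max [-16.3  39.7] 486 z 0.0753 r 0.0 0.026
```

Call:
step_arm([
  [[0.015, 0, 0, 0, 0, 0, 0], [0.027, 0, 0, 0, 0, 0, 0], [0.027, 0, 0, 0, 0, 0, 0], [0.027, 0, 0, 0, 0, 0, 0]],
])

```text
clock: 41.2
tcp_pos: [0.6042, -0.2849, 0.0267]
orientation: [0.582, 0.399, 0.584, -0.401]
wrist_force: [-1.1, -0.7, -1.6]
finger_gap: 0.0488
```

```bash
cat > g.py <<'E'
from bez import *
def g(n,c=(.6049,-.2834)):
    st();im,d,P,h=look(n);H,S,V=h[...,0],h[...,1],h[...,2];X,Y,Z=P[...,0],P[...,1],P[...,2]
    for nm,m in(('green',(H>40)&(H<85)&(S>90)),('red',((H<8)|(H>172))&(S>120)&(Z<.055))):
        q=m&(np.hypot(X-.605,Y+.284)<.065)&(Z>.03);p=P[q]-[*c,0];rr=np.hypot(p[:,0],p[:,1])
        if nm=='green': p=p[rr>.0485]
        th=np.degrees(np.arctan2(p[:,1],p[:,0]));print(nm,th.mean().round(2),np.percentile(th,[3,97]).round(1),len(p))
        if nm=='red':
            w,v=np.linalg.eigh(np.cov(p[:,:2].T));print('axis',np.degrees(np.arctan(v[1,1]/v[0,1])).round(2))
    return im
E
python3 -c "
from g import *
g('w29')"
```

```text
t 41.2 p [ 0.6042 -0.2849  0.0267] hd -68.9 tilt [-0.004 -0.001 -1.   ] q [-0.56  0.6   0.02  1.   -0.    2.21] F [-1.1 -0.7 -1.6] M [ 0.11  0.26 -0.05] gap 0.0488
green -11.21 [-15.   -7.3] 215
red -11.06 [-14.6  -7.3] 323
axis -11.47
```

Aligned to within about 0.3°. I'll release, rise and check everything.

Call:
step_arm([
  [[0, 0, 0, 0, 0, 0, 1], [0, 0, 0, 0, 0, 0, 1], [0, 0, 0, 0, 0, 0, 1], [0, 0, 0, 0, 0, 0, 1], [0, 0, 0, 0, 0, 0, 1], [0, 0, 0, -0.03, 0, 0, 1], [0, 0, 0, -0.07, 0, 0, 1], [0, 0, 0, -0.11, 0, 0, 1], [0, 0, 0, -0.14, 0, 0, 1], [0, 0, 0, -0.14, 0, 0, 1]],
])

```text
clock: 42.25
tcp_pos: [0.6075, -0.2863, 0.1729]
orientation: [0.586, 0.399, 0.581, -0.401]
wrist_force: [-0.0, -0.2, 0.3]
finger_gap: 0.0854
```

```bash
python3 - <<'E'
from g import *
im=g('w30');save('w30z',cv2.resize(im[80:280,160:380],None,fx=3,fy=3,interpolation=cv2.INTER_CUBIC))
for c in('top','scene'):
    im,d=env.read_camera(c);save(c+'30',im);P=cloud(c,d)
    h=hsv(im);H,S,V=h[...,0],h[...,1],h[...,2];X,Y,Z=P[...,0],P[...,1],P[...,2]
    org=(np.hypot(X-.45,Y-.377)<.09)&(H>5)&(H<20)&(S>150)&(Z>.050);print(c,'scraper',rect(P[org]),np.median(Z[org]))
E
```

```text
t 42.25 p [ 0.6075 -0.2863  0.1729] hd -68.9 tilt [ 0.004 -0.006 -1.   ] q [-0.56  0.51  0.25  1.3  -0.    2.21] F [-0.  -0.2  0.3] M [-0.04 -0.03 -0.  ] gap 0.0854
green -10.22 [-14.8  -7.6] 63
red -11.18 [-14.3  -7.9] 82
axis -11.84
top scraper [480.3 390.6  78.9  25.2   0.8] 0.0549119793972368
scene scraper [480.1 393.7  23.1  83.   89.8] 0.05559613837449573
```

View pics/w30z.png

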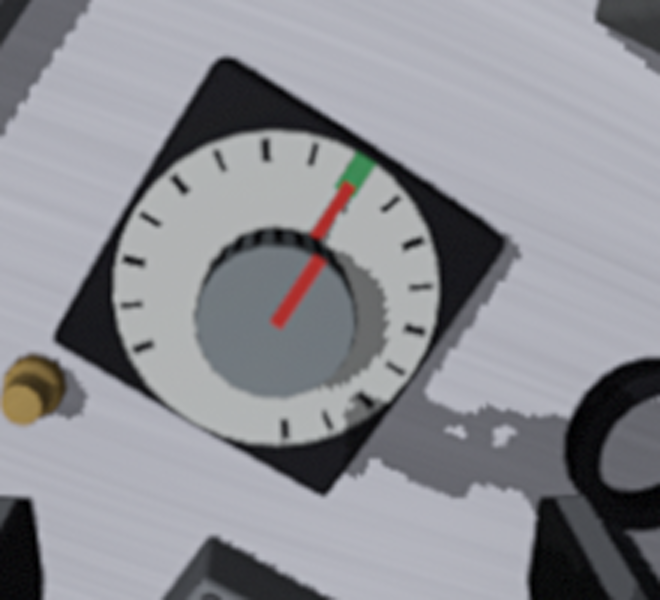

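View pics/scene30.png

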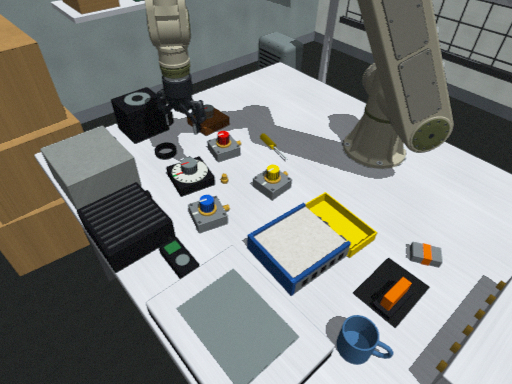

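View pics/top30.png

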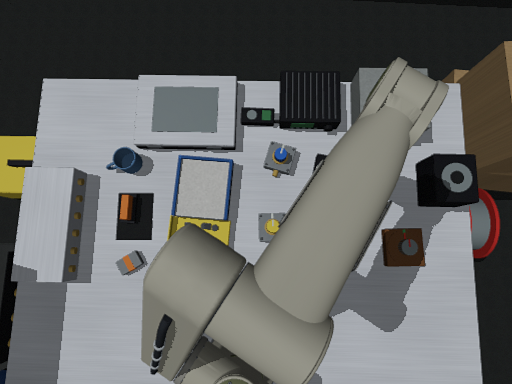

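The scraper has been knocked since I set it down: it was at about (.447,.374) and is now at (.480,.392). I'll check how it sits against the mat's edge.

```bash
python3 - <<'E'
from fit import *
ims=[]
for c in('top','scene'):
    im,d=env.read_camera(c);P=cloud(c,d);h=hsv(im);V=h[...,2];X,Y,Z=P[...,0],P[...,1],P[...,2]
    m=(abs(X-.453)<.11)&(abs(Y-.377)<.1)&(V<75)&(Z>-.003)&(Z<.009)&(d>0)
    print(c,'mat',rect(P[m]),'x',np.percentile(X[m],[.5,99.5]).round(3),'y',np.percentile(Y[m],[.5,99.5]).round(3))
    b=(abs(X-.47)<.11)&(abs(Y-.385)<.08)&(V<75)&(Z>.013)&(Z<.024);print('base',rect(P[b]),b.sum(),'x',np.percentile(X[b],[1,99]).round(3))
    r=(slice(180,250),slice(105,165)) if c=='top' else (slice(250,335),slice(340,440))
    save(c+'31',cv2.resize(im[r],None,fx=8 if c=='top' else 7,fy=8 if c=='top' else 7,interpolation=cv2.INTER_CUBIC))
E
```

```text
top mat [453.3 372.6 155.9 119.    1.2] x [0.375 0.532] y [0.314 0.431]
base [479.5 389.7  49.2  99.5  88.2] 185 x [0.43  0.529]
scene mat [454.4 374.5 159.3 119.1   1.5] x [0.376 0.533] y [0.316 0.434]
base [480.4 393.4  47.7 101.4  89.8] 377 x [0.431 0.53 ]
```

View pics/scene31.png

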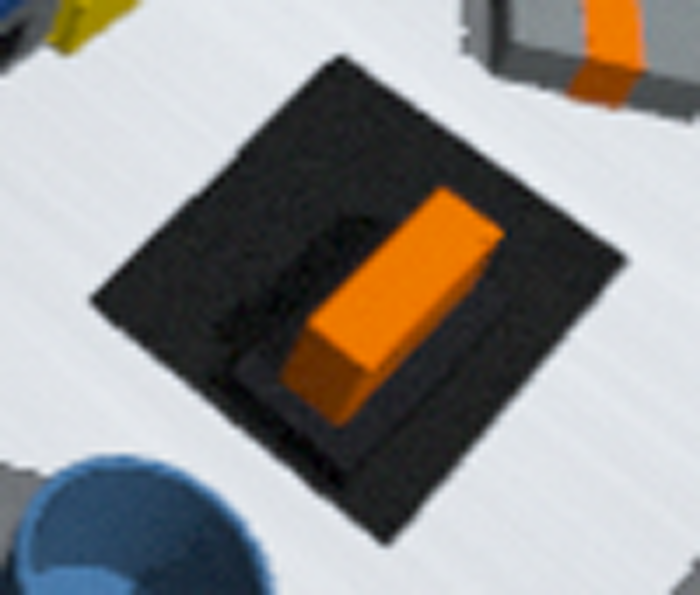

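View pics/top31.png

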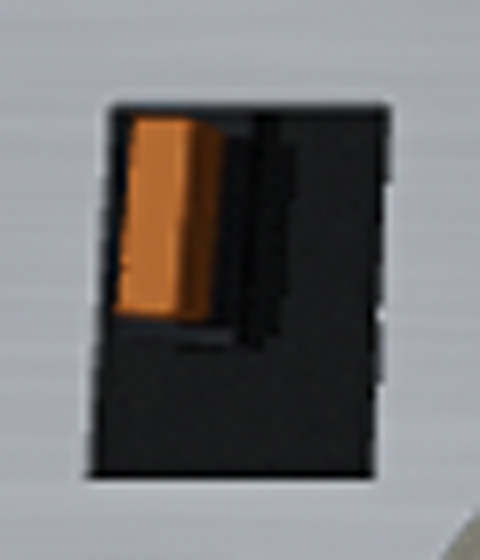

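The scraper lies flat and fully on the mat, with about 3 mm to spare at the far edge in both cameras, so I'll leave it. I'll recheck the pointer now that the arm has settled, and the tray.

```bash
python3 - <<'E'
from g import *
g('w32');c=bez('w33');g('w34',c)
E
```

```text
t 42.5 p [ 0.604  -0.2842  0.1649] hd -68.9 tilt [-0.007  0.001 -1.   ] q [-0.56  0.52  0.24  1.3  -0.    2.21] F [-0.7  0.1 -0.2] M [ 0.06 -0.03 -0.  ] gap 0.0851
green -11.42 [-14.6  -8.2] 63
red -11.26 [-14.6  -8.4] 86
axis -10.96
t 42.55 p [ 0.6039 -0.2842  0.1649] hd -68.9 tilt [-0.007  0.001 -1.   ] q [-0.56  0.52  0.24  1.3  -0.    2.21] F [0.1 1.2 0.7] M [-0.01  0.01  0.01] gap 0.0856
bezel 605.0 -283.4 25.5 0.0746 2391
top red 171 [ 0.6168 -0.2837] from c -1.3 axis -29.2
scale red 84 [ 0.6392 -0.2903] from c -11.3 axis -10.7
green 73 [ 0.6558 -0.2934] from c -11.1
scale circ 604.3 -283.7 56.6
t 42.6 p [ 0.604  -0.2843  0.1649] hd -68.9 tilt [-0.007  0.001 -1.   ] q [-0.56  0.52  0.24  1.3  -0.    2.21] F [-0.4 -0.4  1.2] M [-0.   -0.    0.02] gap 0.0856
green -11.42 [-14.8  -8. ] 61
red -11.25 [-14.7  -7.8] 89
axis -11.16
```

```bash
python3 - <<'E'
from h import *
print(env.hand_in());st()
E
```

```text
the job is handed in; nothing more can be done
None
the job is handed in; nothing more can be done
```

The job is done in the order asked and handed in at about 43 s.

- **Slugs and scraper:** I pushed the four slugs that were present off the panel into the tray with the scraper, in two passes. A later view showed the panel clear and all four slugs in the tray. The scraper went back flat on the mat.
- **Caps:** I screwed yellow, red and blue clockwise until the jaws slipped against the stop. Each cap's top then measured about 78.5 mm high, and each white line matched its mark by eye. The measured line and mark headings agreed to about 3°; I have no "after" mark reading for yellow, only the one taken before.
- **Bezel:** I turned it last. After release, the pointer was at -11.25° and the green mark at -11.4°, about 0.2° apart. One reading taken while the arm was still settling showed about 1°.

**What didn't go as expected:**
- **First grasp missed:** the jaws closed just above the scraper's ridge. The images showed the fingertips about 34 mm further back than the text says, so I allowed for that from then on.
- **Scraper knocked:** it was moved about 4 cm on the mat after I set it down. Both cameras show it still flat and fully on the mat, with only about 3 mm to spare at the far edge. I left it there so as not to handle it again out of order.

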